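# Lay out the bench for an amplifier test

### The arm

A 6-joint arm with a two-finger parallel gripper is mounted at the origin on the work surface. World frame = base frame: x ahead of the robot, y to its left, z up, the work surface at z = 0. Lengths are in m, angles in degrees, forces in N, time in s.
With the tool pointing down it reaches from about 0.25 to 0.725 m from the base axis. Payload 9.7 kg.
Tool frame: the origin (TCP) lies at the very end of the fingers, on their centre line; the grasp point (between the pads) lies 19 mm behind it (bot.grip_depth is the distance from the TCP to the grasp point, in m); z points along the fingers, y is the direction in which the jaws open and shut (so a half turn about z gives the same grasp; the last joint's range is limited). The gripper opens to 85 mm and grips with 20 to 120 N. Pads are 22 mm wide; open, the fingers measure 114 mm over their backs; the gripper's body (76 mm by 85 mm) begins 54 mm behind the grasp point. The pads swing forward as they close: fully open they stand 13 mm farther back than shut.
Start: joints at [75.917, 4.979, 10.078, 95.1, 0, 90], TCP at [0.134, 0.533, 0.203] pointing down, gripper open.
Joint ranges: [-179.16, 179.16], [-48.56, 103.87], [-65.8, 70.77], [-126.05, 130.52], [-82.76, 87.17], [-180, 180]. Speed limits (degrees/s): [127.2, 127.2, 147.25, 180, 180, 180].

### API

Orientations are given as [roll, pitch, yaw] about the fixed x, y, z axes, in that order (R = Rz(yaw) Ry(pitch) Rx(roll)).
In Python, from workcell import bot, viewer gives the robot as it stands.
- The arm moves only by the tool arm_command, never from a script. Its argument "motion" is a list of rows, each a list of 3 entries, a list of its own where there are three numbers: the opening, from 0 (shut) to 1 (fully open), then the shift along the tool's x, y, z in units of 60 mm (1.0 is 60 mm), then the turn, a rotation vector about the tool's x, y, z in units of 6 degrees (1.0 is 6 degrees). A call has 1 to 12 rows; each row shifts and turns the commanded pose from where the row before left it, along the tool's axes as they then stand; what a row does not reach is not made up. A row lasts 1/8 s, in which the tool goes at most 62.5 mm and 10.7 degrees, less where a joint would pass 70% of its speed; a pose out of reach is approached as far as the arm can. A call is refused whole if a number of a shift passes 1 or a number of a turn 1, either way. A call with a gripper value outside its range is refused whole. The fingers move at their own pace and stop on an object; "newtons" is the grip in N (left out, the last holds). Time passes only in rows, so rows that do not move let the fingers close. It gives the time, the measured TCP pose, the force and the opening at its end, in the units of the state.
- bot.get_obs(): the state, without advancing time (a new reading comes with each control period).
- viewer.camera(name): name is "scene" or "top" or "wrist"; returns the picture (480x640x3 uint8, blue, green, red); there is no depth.
- viewer.calibration(name): a dict with "fx", "fy", "cx", "cy" (pixels), "T" (4x4, takes a point from camera to world coordinates). Camera axes: x right, y down, z forward; pixel columns grow to the right and rows downward; lengths in m; the calibration is good to about 2 mm. A picture is of the moment at which its call begins: read the wrist's pose just before it. calibration takes no time and is no camera call; for the wrist camera it gives the pose at the moment of the call.
- bot.job_done(): hands the job in, once; it reports no verdict.
The state is a dict: "time": time; "q": joint angles; "qd": joint speeds; "joint_efforts": joint torques, N m; "ee_pos": TCP position; "tcp_rot": TCP orientation; "wrist_force": force on the tool from outside, world axes, zero at the start; "torque": the same for the moment, N m; "opening": finger opening in m.
Only numpy, scipy, OpenCV 4.12 (cv2) and the standard library are available. Lean on these libraries where they do the work, as an engineer would, in place of code of your own. Each camera call takes 0.05 s, during which the arm holds its last target.

### The job

Get the bench ready to test the amplifier: swing the power supply's carry handle up from in front of its panel and over until it is fully home in its rear detent, then set the cover plate on the open amplifier housing and press it down firmly until it is flush all round. Stand whichever of these boxes are on the bench upright on the mat around the housing, each centred on its side of it, squared up with it and 4 cm clear of it (within a centimetre): blue signal source to its right, black shunt box to its left (between it and the supply), finned dummy load behind it, yellow meter in front of it. Left, right, front and behind are as the robot sees them, front being the near side; leave everything else where it is.

Things in the scene. Friction and masses are not known exactly. Their poses are not given: they have to be found in the camera images.
- amplifier: amplifier housing, the reference of the layout: open aluminium box 62 (x) x 118 (y) x 32 mm high, walls 4 mm, green board inside; fixed. Origin: centre of its underside, on the mat; x points away from the robot (behind), y left, z up; turned at most 0.15 rad. Closed, its outline is the cover's, 66 x 122 mm: the 4 cm gaps are measured from that.
- cover: loose aluminium cover plate, 150 g: 66 (x) x 122 (y) x 5 mm, blue label on top; under it a step 50 x 106 x 4 mm that drops inside the housing walls with 2 mm play. Starts right way up on the mat before the housing, on its step. Origin: centre of the step's underside (plate 4 to 9 mm above it). Seated: origin 28 mm above the housing's, plate on the rims, top at 37 mm. Half turn is the same.
- supply: bench power supply, cream case 250 deep x 210 wide x 88 mm high with a dark front panel; fixed, left of the amplifier, turned to face the robot. Origin: on the mat under the hinge axis of the carry handle, 85 mm behind the front face; x points to its rear, y to its left, z up.
- supply_pivot (a point): centre of the handle's hinge axis, 50 mm above the mat; axes as supply, the hinge axis is along y.
- handle (a joint): carry handle of the supply: two dark arms outside the case joined by a round bar. Value in rad: 0 = level, sticking out before the panel; 1.57 = straight up; 2.35 = its end, leaning back above the case. Starts at 0 to 0.3. Stiff (0.22 N m), stays where it is left, but a detent that clicks over at about 2.1 draws it in over the last 0.15 rad and holds it at 2.35; fully home is above 2.27.
- handle_grip (a point): middle of the handle's bar, 130 mm from the hinge axis. The bar runs along the supply's y, 230 mm long, 12 mm thick, with a black rubber sleeve 15 mm thick over its middle 110 mm. At angle q it lies at x = -0.130 cos q, z = 0.050 + 0.130 sin q in the supply's frame.
- source: signal source (goes to the right, -y side): blue box 100 (x) x 60 (y) x 60 mm high, display and white knob on top (knob to 66 mm), 0.45 kg. Origin: centre of its underside, z up. Squared up when its x is parallel to the amplifier's x; either way round. May be absent.
- shunt: current shunt box (goes to the left, +y side): black box 90 (x) x 54 (y) x 60 mm high, one red and one grey terminal on top, 28 mm either side of the centre along x, to 76 mm, 0.4 kg. Origin: centre of its underside, z up. Squared up when its x is parallel to the amplifier's x; either way round. May be absent.
- load: dummy load (goes behind, +x side): dark finned heat sink with a red end, 64 (x) x 100 (y) x 60 mm high, 0.6 kg. Solid to grip on its flat long sides. Origin: centre of its underside, z up. Squared up when its x is parallel to the amplifier's x; either way round. May be absent.
- meter: test meter (goes in front, -x side): yellow box 62 (x) x 120 (y) x 60 mm high, display and black dial on top (dial to 70 mm), 0.4 kg. Origin: centre of its underside, z up. Squared up when its x is parallel to the amplifier's x; either way round. May be absent.
- probe_case: bystander: grey closed case 105 (x) x 60 (y) x 35 mm high, standing among the boxes. Origin: centre of its underside.
- flux_bottle: bystander: small amber bottle, 34 mm across, 65 mm high. Origin: centre of its underside.
- solder_reel: bystander: solder reel with blue flanges, 60 mm across, 38 mm high. Origin: centre of its underside.
- screwdriver: bystander: screwdriver 160 mm long, lying behind.
- spare_board: bystander: green circuit board on a pink foam pad, 90 x 130 x 14 mm. Origin: centre of its underside.
Mind the look-alikes: they are no part of the job. There is more than one size of the cover; the one meant has the size given above. Leave any pink look-alike of the source alone.

How it is judged (in metres and radians):
On the way:
1. the cover plate is pressed down on the housing rim, lying flush (z of cover in the frame of amplifier between 0.026 and 0.03 m and horizontal distance between cover and amplifier below 0.005 m and angle between the z axis of cover and the z axis of amplifier, either way round below 0.035 rad and angle between the x axis of cover and the x axis of amplifier, either way round below 0.09 rad and contact force between cover and amplifier above 5 N), for 0.2 s.
At the end, for the whole second after the job is handed in: Handle home (above 2.27 rad); cover pressed on (over 5 N), flush within 2 mm and level within 0.035 rad; each box present upright on the mat at rest on its side of the housing, 40 +- 13 mm clear of the closed housing, centred within 15 mm, squared up within 0.14 rad (value of joint handle above 2.27 rad and z of cover in the frame of amplifier between 0.026 and 0.03 m and horizontal distance between cover and amplifier below 0.005 m and angle between the z axis of cover and the z axis of amplifier, either way round below 0.035 rad and angle between the x axis of cover and the x axis of amplifier, either way round below 0.09 rad and x of source in the frame of amplifier between -0.015 and 0.015 m and y of source in the frame of amplifier between -0.144 and -0.118 m and angle between the x axis of each of source, shunt, load, meter and the x axis of amplifier, either way round below 0.14 rad and angle between the z axis of each of source, shunt, load, meter and the z axis of amplifier, either way round below 0.06 rad and height (world z) of each of source, shunt, load, meter below 0.004 m and linear speed of each of source, shunt, load, meter below 0.02 m/s and x of shunt in the frame of amplifier between -0.015 and 0.015 m and y of shunt in the frame of amplifier between 0.115 and 0.141 m and x of load in the frame of amplifier between 0.092 and 0.118 m and y of load in the frame of amplifier between -0.015 and 0.015 m and x of meter in the frame of amplifier between -0.117 and -0.091 m and y of meter in the frame of amplifier between -0.015 and 0.015 m); the robot touches nothing.
It fails at once if the grey probe case is shoved more than 4 cm from its place (distance of probe_case from where it was at the start of the episode above 0.04 m).
It fails at once if the flux bottle is shoved more than 4 cm from its place (distance of flux_bottle from where it was at the start of the episode above 0.04 m).
It fails at once if the solder reel is shoved more than 4 cm from its place (distance of solder_reel from where it was at the start of the episode above 0.04 m).
It fails at once if the screwdriver is shoved more than 4 cm from its place (distance of screwdriver from where it was at the start of the episode above 0.04 m).
It fails at once if the spare board is shoved more than 4 cm from its place (distance of spare_board from where it was at the start of the episode above 0.04 m).
Of source, shunt, load, meter only 3 to 4 are there at a start; the rules pass over those that are not, and their reading is None.
At some moment in a run one of source, shunt, load, meter may be knocked a few centimetres aside while the robot is not near it.
It also fails if it takes over 210 s, if anything falls off the work surface, if the arm or the gripper's body presses on something with over 40 N, if the wrist force passes 120 N, or if a joint passes its speed limit or range.

## Working session

There is one attempt and no reset: what is moved stays moved. The work goes in short steps, Python scripts to look and compute and a tool call to move; the robot and the scene stay as the last step left them, time stands still between calls to the robot, and variables do not carry over. Pictures are saved under pics/ and viewed, and the job is handed in when it is done.

Besides the shell and the picture viewer there is one more tool, called after "Call:" in YAML: its name, and indented under it one key for each argument. arm_command: Moves the arm, as the interface text tells. Its arguments: {"type":"object","properties":{"motion":{"type":"array"},"newtons":{"type":"number"}},"required":["motion"]}

```bash
ls; mkdir -p pics; python3 - <<'E'
from workcell import bot, viewer
import cv2
print(bot.get_obs())
for n in ["scene","top","wrist"]:
    im=viewer.camera(n); cv2.imwrite(f"pics/{n}0.png",im)
    c=viewer.calibration(n); print(n,c)
E
```

```text
pics
{'time': 0.0, 'q': array([7.59169573e+01, 5.01265939e+00, 1.00349980e+01, 9.51020414e+01,
       7.87865397e-04, 9.00004625e+01]), 'qd': array([ 0.04972374, -0.02860761, -0.08680565,  0.01170649, -0.00320993,
       -0.00791018]), 'joint_efforts': array([-5.74844016e-04, -5.20390248e+01,  4.64801788e+01,  1.65508571e-02,
       -1.26087725e-04, -2.62876756e-05]), 'ee_pos': array([0.13375754, 0.5331966 , 0.20227303]), 'tcp_rot': array([-1.79920297e+02, -7.87221199e-04,  1.65916494e+02]), 'wrist_force': array([ 0.23490307, -0.22311156, -0.95453468]), 'torque': array([0.00229573, 0.0091569 , 0.00787473]), 'opening': 0.0855788633182617}
scene {'fx': 588.7814415039198, 'fy': 588.7814415039198, 'cx': 321.9423817404124, 'cy': 244.14306873175482, 'T': array([[-1.08155044e-02,  8.43130564e-01, -5.37600109e-01,
         1.22669896e+00],
       [ 9.99911326e-01,  1.32965066e-02,  7.36878048e-04,
        -8.49779410e-02],
       [ 7.76948781e-03, -5.37544469e-01, -8.43199608e-01,
         1.21149612e+00],
       [ 0.00000000e+00,  0.00000000e+00,  0.00000000e+00,
         1.00000000e+00]])}
top {'fx': 502.74574098461017, 'fy': 502.74574098461017, 'cx': 328.67788370266123, 'cy': 240.6218135790821, 'T': array([[ 0.02231872, -0.99790082,  0.06079326,  0.38598159],
       [-0.99974719, -0.02211143,  0.00408049, -0.08421401],
       [-0.0027277 , -0.06086896, -0.99814204,  1.48423686],
       [ 0.        ,  0.        ,  0.        ,  1.        ]])}
wrist {'fx': 399.1793086631733, 'fy': 399.1793086631733, 'cx': 317.0488637857184, 'cy': 242.23369463444058, 'T': array([[ 0.24264535,  0.9310566 ,  0.27250108,  0.06594412],
       [ 0.97011224, -0.23219787, -0.07047265,  0.55140772],
       [-0.00233985,  0.28145649, -0.95957114,  0.37270457],
       [ 0.        ,  0.        ,  0.        ,  1.        ]])}
```

View pics/scene0.png

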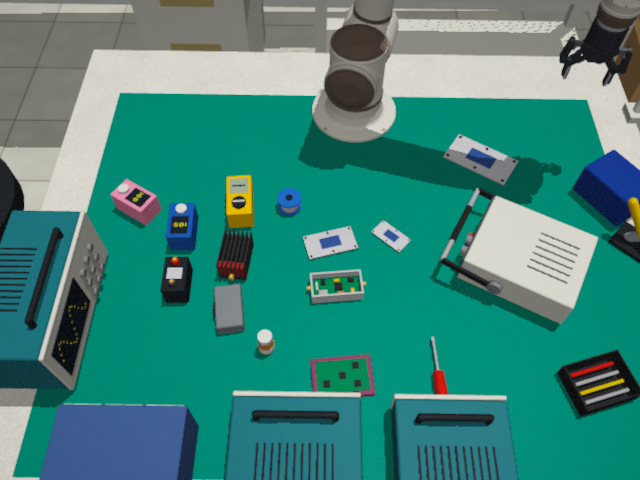

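View pics/top0.png

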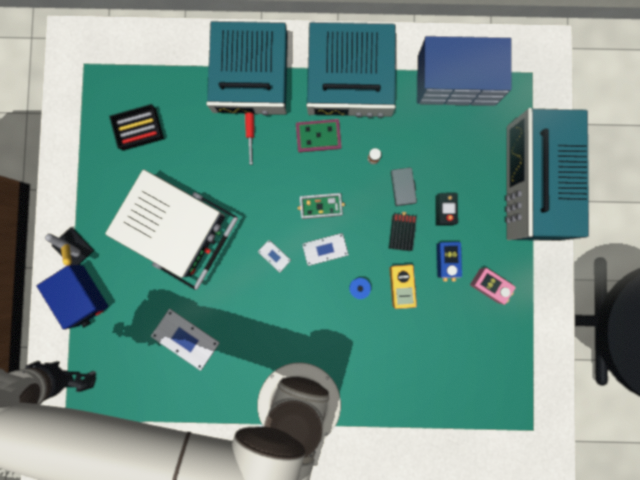

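View pics/wrist0.png

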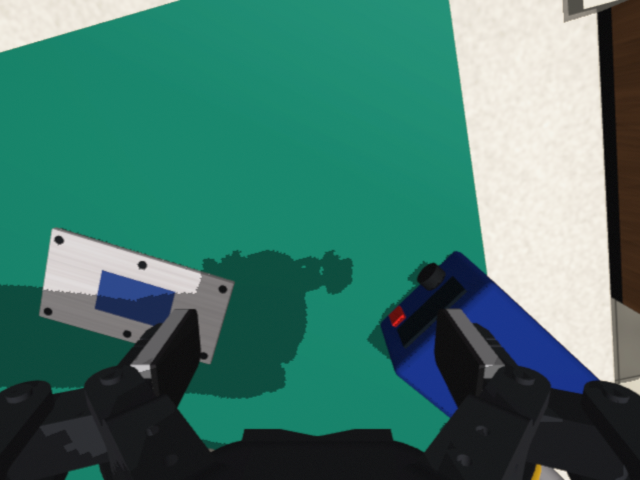

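The scene picture shows all four boxes: yellow meter (240,200), black/red load (236,255), blue source (181,226) and black shunt (176,279). The pink look-alike is at (136,202). Cover candidates in the top view are (325,249), (274,256, small) and (186,339, large).

```bash
cat > h.py <<'E'
import numpy as np, cv2
from workcell import bot, viewer
from scipy.spatial.transform import Rotation as R
def ray(c,u,v):
    d=c['T'][:3,:3]@np.array([(u-c['cx'])/c['fx'],(v-c['cy'])/c['fy'],1.]); return c['T'][:3,3],d
def onplane(c,u,v,z):
    o,d=ray(c,u,v); return o+d*(z-o[2])/d[2]
def proj(c,p):
    q=np.linalg.inv(c['T'])@np.append(p,1); return np.array([c['fx']*q[0]/q[2]+c['cx'],c['fy']*q[1]/q[2]+c['cy']])
def rect_world(c,cnt,z):
    pts=np.array([onplane(c,u,v,z)[:2] for u,v in cnt.reshape(-1,2).astype(float)])
    (x,y),(w,h),a=cv2.minAreaRect((pts*1000).astype(np.float32))
    if w<h: a+=90; w,h=h,w
    a=(a+90)%180-90
    return np.round([x,y,w,h,a],1)   # mm, long,short, angle of long axis deg
def pose():
    o=bot.get_obs(); return o['ee_pos'],R.from_euler('xyz',o['tcp_rot'],degrees=True).as_matrix(),o
def delta(p,yaw=None,Rt=None):
    """shift in tool axes units (60mm) and turn units (6deg) to reach world p with tool down yaw"""
    e,M,o=pose()
    if Rt is None: Rt=R.from_euler('xyz',[180,0,yaw],degrees=True).as_matrix()
    s=M.T@(np.array(p)-e)/0.06
    t=np.degrees(R.from_matrix(M.T@Rt).as_rotvec())/6
    return np.round(s,2),np.round(t,2)
def snap(n,tag,crop=None,k=1):
    c=viewer.calibration(n); im=viewer.camera(n)
    o=im if crop is None else im[crop[1]:crop[3],crop[0]:crop[2]]
    cv2.imwrite(f"pics/{tag}.png",cv2.resize(o,None,fx=k,fy=k,interpolation=cv2.INTER_CUBIC)); return im,c
E
python3 - <<'E'
from h import *
im=cv2.imread('pics/top0.png'); c=viewer.calibration('top')
crop=im[90:390,90:530]; cv2.imwrite('pics/topcrop.png',cv2.resize(crop,None,fx=1.8,fy=1.8,interpolation=cv2.INTER_CUBIC))
hsv=cv2.cvtColor(im,cv2.COLOR_BGR2HSV)
mat=cv2.inRange(hsv,(70,90,30),(95,255,255))
m=255-mat; m[:70]=0;m[425:]=0;m[:,:90]=0;m[:,530:]=0
m=cv2.morphologyEx(m,cv2.MORPH_OPEN,np.ones((2,2)))
cs,_=cv2.findContours(m,cv2.RETR_EXTERNAL,cv2.CHAIN_APPROX_NONE)
for q in cs:
    if cv2.contourArea(q)<80: continue
    r=cv2.minAreaRect(q)
    print(np.round(r[0]),"z=.009",rect_world(c,q,.009),"z=.06",rect_world(c,q,.06))
E
```

```text
[170. 419.] z=.009 [-48.8 366.  458.9  33.9 -88.7] z=.06 [-33.8 350.5 443.1  32.7 -88.7]
[300. 394.] z=.009 [ 30.8  -3.9 239.5 176.  -88.7] z=.06 [ 43.1  -6.7 231.2 169.9 -88.7]
[186. 340.] z=.009 [176.8 331.2 181.  101.8  57.8] z=.06 [184.  316.9 174.7  98.2  57.8]
[100. 299.] z=.009 [290.8 587.7 110.7  49.7   2.9] z=.06 [294.1 564.5 106.9  48.    2.9]
[361. 289.] z=.009 [ 337.1 -175.    63.8   62.    46.2] z=.06 [ 338.8 -171.9   61.6   59.9   46.2]
[494. 287.] z=.009 [ 351.4 -564.9  124.6   74.1   59. ] z=.06 [ 352.6 -548.3  120.3   71.6   59. ]
[404. 287.] z=.009 [ 344.3 -300.5  130.    73.9    5.5] z=.06 [ 345.8 -293.1  125.5   71.4    5.5]
[450. 262.] z=.009 [ 420.8 -435.5  117.3   72.8    2.6] z=.06 [ 419.6 -423.4  113.3   70.3    2.6]
[275. 257.] z=.009 [424.9  78.2  92.3  53.1  48.6] z=.06 [423.6  72.6  89.1  51.3  48.6]
[326. 250.] z=.009 [448.3 -70.1 126.8  71.1 -74. ] z=.06 [446.1 -70.6 122.5  68.6 -74. ]
[216. 254.] z=.009 [431.  251.4 243.1  16.5 -27.9] z=.06 [429.5 239.8 234.7  16.  -27.9]
[404. 231.] z=.009 [ 509.6 -298.4  111.7   66.6   -5.5] z=.06 [ 505.3 -291.   107
[... 624 characters left out ...]
18. 174.] z=.009 [ 6.875e+02 -6.357e+02  3.964e+02  6.780e+01 -1.000e-01] z=.06 [ 6.770e+02 -6.167e+02  3.827e+02  6.550e+01 -1.000e-01]
[138. 128.] z=.009 [799.4 499.2 134.3 105.9 -72.5] z=.06 [785.1 479.  129.7 102.3 -72.5]
[351. 110.] z=.009 [ 867.2 -137.4  266.    40.2  -89.8] z=.06 [ 850.6 -135.6  256.8   38.8  -89.8]
[254. 116.] z=.009 [844.1 151.8 232.7 190.7  37.4] z=.06 [828.3 143.6 224.7 184.2  37.4]
[352.  87.] z=.009 [ 937.5 -137.7  167.9   14.5   89.9] z=.06 [ 918.5 -135.9  162.1   14.    89.9]
[246.  86.] z=.009 [934.5 181.4 147.4  15.2  89.9] z=.06 [915.5 172.2 142.3  14.7  89.9]
[474.  88.] z=.009 [ 941.6 -504.7  333.6  106.9  -88.8] z=.06 [ 922.4 -490.1  322.   103.2  -88.8]
```

View pics/topcrop.png

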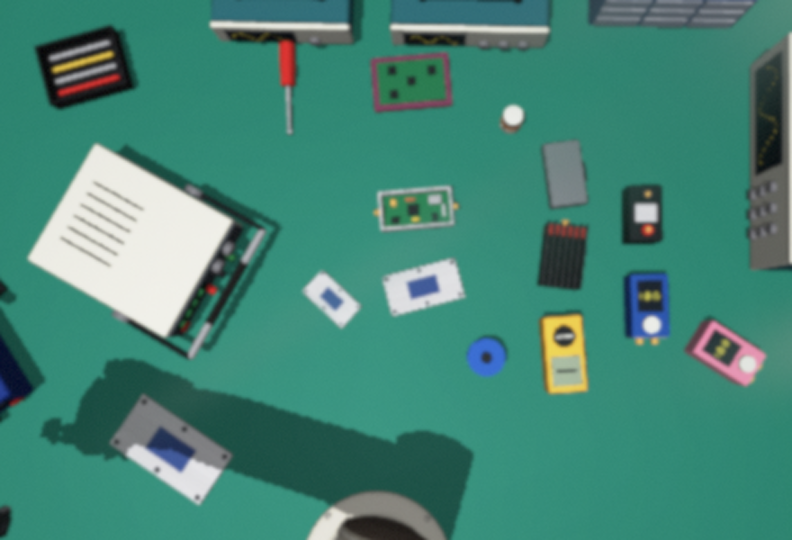

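The cover wanted is the one at top px (326,250): it measures 127x71 mm with about 4 mm of blur, while the others are 92x53 and 181x102. I'll check it in a close crop and look at the handle in both fixed views.

```bash
python3 - <<'E'
from h import *
im=cv2.imread('pics/top0.png'); s=cv2.imread('pics/scene0.png')
f=lambda a,k:cv2.resize(a,None,fx=k,fy=k,interpolation=cv2.INTER_CUBIC)
cv2.imwrite('pics/hc_top.png',f(im[160:300,100:250],4))
cv2.imwrite('pics/hc_scene.png',f(s[180:320,430:610],4))
cv2.imwrite('pics/cov_scene.png',f(s[200:310,290:420],5))
E
```

```text
(no output)
```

View pics/hc_top.png

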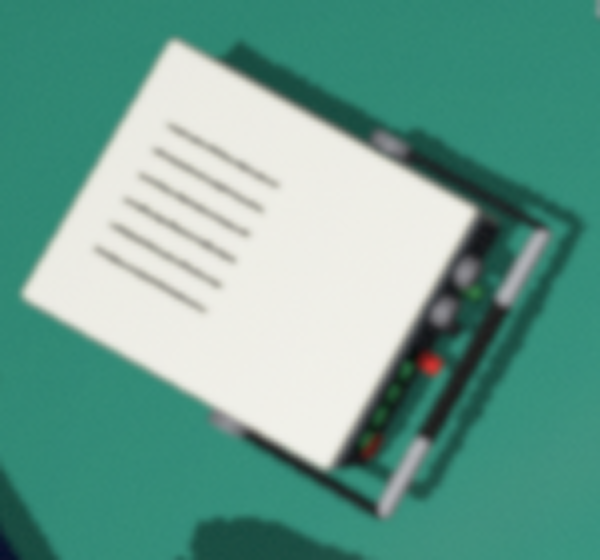

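View pics/hc_scene.png

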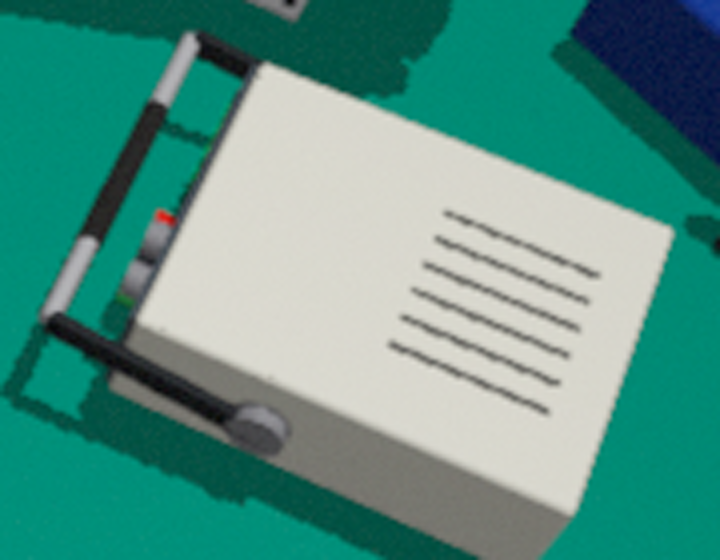

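View pics/cov_scene.png

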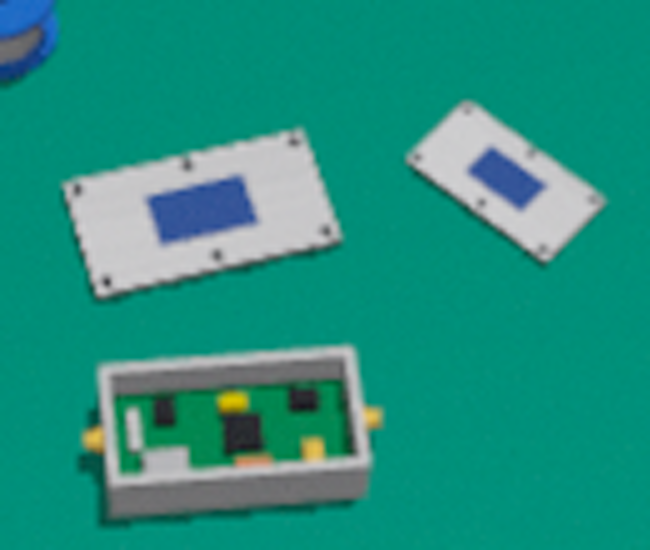

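```bash
cat >> h.py <<'E'
def tri(c1,p1,c2,p2):
    o1,d1=ray(c1,*p1);o2,d2=ray(c2,*p2)
    A=np.stack([d1,-d2],1); t=np.linalg.lstsq(A,o2-o1,rcond=None)[0]
    a=o1+d1*t[0];b=o2+d2*t[1]; return (a+b)/2,np.linalg.norm(a-b)
E
python3 - <<'E'
from h import *
ct=viewer.calibration('top');cs=viewer.calibration('scene')
T=lambda p:(np.array(p)/4+[100,160]); S=lambda p:(np.array(p)/4+[430,180])
print("endA(right)",tri(ct,T((545,232)),cs,S((50,318))))
print("endB",tri(ct,T((385,513)),cs,S((193,38))))
print("slA",tri(ct,T((505,303)),cs,S((92,238))))
print("slB",tri(ct,T((428,438)),cs,S((158,103))))
P=[onplane(ct,*T(p),.088) for p in [(175,40),(22,295),(332,468),(480,212)]]
for i in range(4):
    d=P[(i+1)%4]-P[i]; print(P[i].round(4),np.linalg.norm(d).round(4),np.degrees(np.arctan2(d[1],d[0])).round(1))
Q=[onplane(cs,*S(p),.088) for p in [(262,65),(672,230),(575,513),(140,325)]]
for i in range(4):
    d=Q[(i+1)%4]-Q[i]; print(Q[i].round(4),np.linalg.norm(d).round(4),np.degrees(np.arctan2(d[1],d[0])).round(1))
E
```

```text
endA(right) (array([0.5314185 , 0.1885557 , 0.06242879]), np.float64(0.005612755314785078))
endB (array([0.33021338, 0.29515404, 0.0645209 ]), np.float64(0.00752370684598388))
slA (array([0.48003551, 0.21562514, 0.06757096]), np.float64(0.008470678783997985))
slB (array([0.3835931 , 0.26582306, 0.06921284]), np.float64(0.007823578125225057))
[0.6582 0.4453 0.088 ] 0.2069 151.5
[0.4764 0.544  0.088 ] 0.2493 -117.6
[0.3611 0.323  0.088 ] 0.2046 -28.1
[0.5416 0.2267 0.088 ] 0.2478 61.9
[0.3679 0.3299 0.088 ] 0.2461 62.3
[0.4824 0.5478 0.088 ] 0.2045 -27.7
[0.6634 0.4525 0.088 ] 0.2451 -117.4
[0.5505 0.235  0.088 ] 0.2058 152.5
```

```bash
python3 - <<'E'
from h import *
print(delta([.432,.243,.22],152))
E
```

```text
(array([-6.  , -3.48, -0.29]), array([-0.01,  0.  ,  2.32]))
```

Call:
arm_command:
  motion:
    - [0.4,[-0.6,-0.35,-0.03],[0,0,0]]
    - [0.4,[-0.6,-0.35,-0.03],[0,0,0]]
    - [0.4,[-0.6,-0.35,-0.03],[0,0,0]]
    - [0.4,[-0.6,-0.35,-0.03],[0,0,0]]
    - [0.4,[-0.6,-0.35,-0.03],[0,0,0]]
    - [0.4,[-0.6,-0.35,-0.03],[0,0,0]]
    - [0.4,[-0.6,-0.35,-0.03],[0,0,0]]
    - [0.4,[-0.6,-0.35,-0.03],[0,0,0]]
    - [0.4,[-0.6,-0.34,-0.03],[0,0,0.8]]
    - [0.4,[-0.6,-0.34,0],[0,0,0.8]]
    - [0.4,[0,0,0],[0,0,0.7]]
    - [0.4,[0,0,0],[0,0,0]]
  newtons: 25

```text
time: 1.65
ee_pos: [0.4299, 0.2405, 0.2189]
tcp_rot: [-180.0, -0.0, 152.1]
wrist_force: [-0.6, 0.2, -0.8]
opening: 0.0341
```

```bash
python3 - <<'E'
from h import *
e,M,o=pose(); print(o['time'],e,o['tcp_rot'],o['opening'])
im,c=snap('wrist','w1')
print(c['T'][:3,3])
E
```

```text
1.65 [0.42987494 0.24052954 0.2189278 ] [-1.79976833e+02 -1.84620969e-02  1.52087992e+02] 0.034105125266212774
[0.36823088 0.2746314  0.38919765]
```

View pics/w1.png

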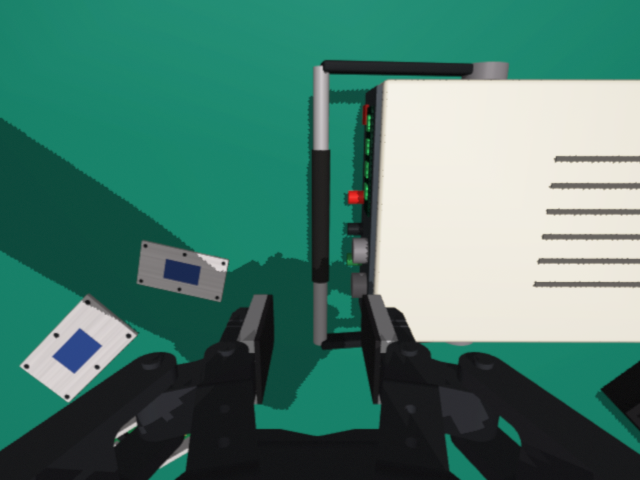

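```bash
python3 - <<'E'
from h import *
c=viewer.calibration('wrist');ct=viewer.calibration('top')
for z in (.06,.065,.07,.08):
    a=onplane(c,321,149,z);b=onplane(c,320,282,z)
    e1=onplane(c,322,66,z);e2=onplane(c,321,344,z)
    print(z,a.round(4),b.round(4),np.linalg.norm(a-b).round(4),'ends',np.linalg.norm(e1-e2).round(4),((a+b)/2).round(4),((e1+e2)/2).round(4))
a=onplane(c,384,80,.088);b=onplane(c,375,341,.088);d=a-b
print(a,b,np.linalg.norm(d),np.degrees(np.arctan2(d[1],d[0])))
T=lambda p:(np.array(p)/4+[100,160])
cs=viewer.calibration('scene');S=lambda p:(np.array(p)/4+[430,180])
print(tri(ct,T((466.5,370.5)),c,(320.5,213)),tri(cs,S((125,170)),c,(320.5,213)))
E
```

```text
0.06 [0.3855 0.2686 0.06  ] [0.4868 0.2146 0.06  ] 0.1149 ends 0.2383 [0.4362 0.2416 0.06  ] [0.4366 0.2423 0.06  ]
0.065 [0.3852 0.2687 0.065 ] [0.485  0.2155 0.065 ] 0.1131 ends 0.2347 [0.4351 0.2421 0.065 ] [0.4356 0.2428 0.065 ]
0.07 [0.3849 0.2688 0.07  ] [0.4832 0.2164 0.07  ] 0.1114 ends 0.2311 [0.4341 0.2426 0.07  ] [0.4346 0.2432 0.07  ]
0.08 [0.3844 0.269  0.08  ] [0.4796 0.2182 0.08  ] 0.1079 ends 0.2238 [0.432  0.2436 0.08  ] [0.4325 0.2442 0.08  ]
[0.36268848 0.33019561 0.088     ] [0.54600146 0.23606843 0.088     ] 0.2060669177643556 152.820497849019
(array([0.43316283, 0.24209102, 0.04700565]), np.float64(0.0025919527808868684)) (array([0.43066405, 0.24477329, 0.0665752 ]), np.float64(0.0006057965743811549))
```

The bar is at about (0.434, 0.243, 0.070), since it spans 230 mm at that height, so q is about 0.155. The panel knobs sit at wrist px (347–365, 197–290), so I'll grip the bar near v≈160, clear of them.

```bash
python3 - <<'E'
from h import *
print(delta([.394,.264,.058],152.2))
E
```

```text
(array([0.7 , 0.06, 2.68]), array([-0., -0., -0.]))
```

Call:
arm_command:
  motion:
    - [0.35,[0.35,0.03,0],[0,0,0]]
    - [0.35,[0.35,0.03,0.4],[0,0,0]]
    - [0.35,[0,0,0.6],[0,0,0]]
    - [0.35,[0,0,0.6],[0,0,0]]
    - [0.35,[0,0,0.2],[0,0,0]]
    - [0.35,[0,0,0],[0,0,0]]

```text
time: 2.45
ee_pos: [0.3939, 0.2639, 0.1113]
tcp_rot: [-180.0, -0.0, 152.2]
wrist_force: [-0.8, -0.8, 1.5]
opening: 0.0301
```

```bash
python3 - <<'E'
from h import *
snap('wrist','w2')
E
```

```text
(no output)
```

View pics/w2.png

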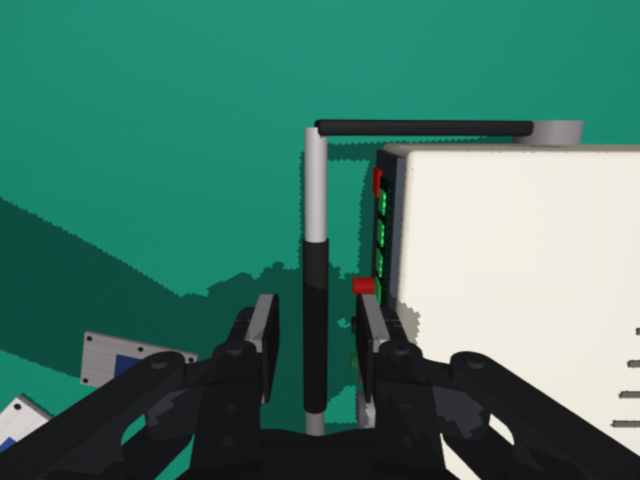

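```bash
python3 - <<'E'
from h import *
c=viewer.calibration('wrist')
print(proj(c,[.394,.264,.07]),proj(c,[.3939,.2639,.1113]))
for d in (.1,.05,-.05): pass
b=np.array([.434,.243,.07]);u=np.array([np.cos(np.radians(152.2)),np.sin(np.radians(152.2)),0])
for s in (.115,.055,.0,-.055): print(s,proj(c,b+s*u))
print(onplane(c,353,285,.05),onplane(c,353,285,.03))
E
```

```text
[314.73879625 255.4705538 ] [313.89853664 283.5191826 ]
0.115 [314.69063312 125.61674507]
0.055 [314.85565975 238.60318868]
0.0 [314.98616647 327.95537163]
-0.055 [315.10059145 406.29710641]
[0.42817747 0.27290324 0.05      ] [0.43640599 0.27074516 0.03      ]
```

Call:
arm_command:
  motion:
    - [0.35,[0,-0.01,0.3],[0,0,0]]
    - [0.35,[0,0,0.3],[0,0,0]]
    - [0.35,[0,0,0.28],[0,0,0]]
    - [0.1,[0,0,0],[0,0,0]]
    - [0.1,[0,0,0],[0,0,0]]
    - [0.1,[0,0,0],[0,0,0]]
    - [0.1,[0,0,0],[0,0,0]]
  newtons: 30

```text
time: 3.38
ee_pos: [0.3942, 0.2634, 0.0589]
tcp_rot: [180.0, 0.0, 152.1]
wrist_force: [1.4, 0.6, 0.8]
opening: 0.0087
```

```bash
python3 - <<'E'
from h import *
snap('wrist','w3')
q0=.155;r=130
ang=np.linspace(q0,2.35,13)
y=-r*np.cos(ang);z=r*np.sin(ang)
print(np.round(np.diff(y)/60,3)); print(np.round(-np.diff(z)/60,3))
E
```

```text
[0.097 0.165 0.227 0.283 0.328 0.363 0.386 0.395 0.392 0.375 0.346 0.306]
[-0.384 -0.36  -0.324 -0.277 -0.221 -0.158 -0.089 -0.017  0.055  0.125
  0.191  0.251]
```

View pics/w3.png

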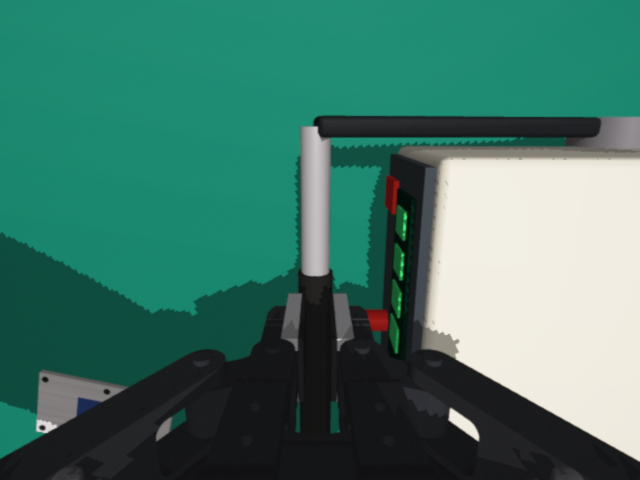

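```bash
python3 - <<'E'
from h import *
e,M,o=pose(); c3=viewer.calibration('wrist')
def mk(e,M): 
    T=np.eye(4);T[:3,:3]=M;T[:3,3]=e;return T
X=np.linalg.inv(mk(e,M))@c3['T']; print(X.round(4),e)
def cal(e,rot):
    d=dict(c3); d['T']=mk(e,R.from_euler('xyz',rot,degrees=True).as_matrix())@X; return d
c1=cal([0.42987,0.24053,0.21893],[180,0,152.09]); c2=cal([.3939,.2639,.1113],[180,0,152.2])
print(tri(c1,(320.5,149.5),c2,(315.5,240)),tri(c1,(320.5,149.5),c3,(316,272)),tri(c1,(322,66),c3,(315,127)),tri(c1,(322,66),c2,(315,127)))
E
```

```text
[[ 7.000e-04 -9.595e-01 -2.818e-01  7.050e-02]
 [ 1.000e+00  1.100e-03 -1.000e-03  1.200e-03]
 [ 1.300e-03 -2.818e-01  9.595e-01 -1.703e-01]
 [ 0.000e+00  0.000e+00  0.000e+00  1.000e+00]] [0.39419721 0.26334937 0.05876611]
(array([0.38559154, 0.26819586, 0.0689912 ]), np.float64(0.00040803286189701205)) (array([0.38568127, 0.26822872, 0.06784746]), np.float64(0.000533394514412932)) (array([0.33284962, 0.29648831, 0.07277917]), np.float64(0.0007299297809335776)) (array([0.3326073 , 0.29657866, 0.07087998]), np.float64(0.000836448618299231))
```

Call:
arm_command:
  motion:
    - [0.35,[0,0,0],[0,0,0]]
    - [0.35,[0,0,0],[0,0,0]]
    - [0.35,[0,0,0.1],[0,0,0]]
    - [0.35,[0,0,0.07],[0,0,0]]
    - [0.05,[0,0,0],[0,0,0]]
    - [0.05,[0,0,0],[0,0,0]]
    - [0.05,[0,0,0],[0,0,0]]
    - [0.05,[0,0,0],[0,0,0]]

```text
time: 4.42
ee_pos: [0.3941, 0.2633, 0.0483]
tcp_rot: [180.0, 0.0, 152.1]
wrist_force: [-0.1, 0.6, 0.2]
opening: 0.0044
```

```bash
python3 - <<'E'
from h import *
snap('wrist','w4'); snap('scene','s4',(400,130,560,280),5)
E
```

```text
(no output)
```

View pics/w4.png

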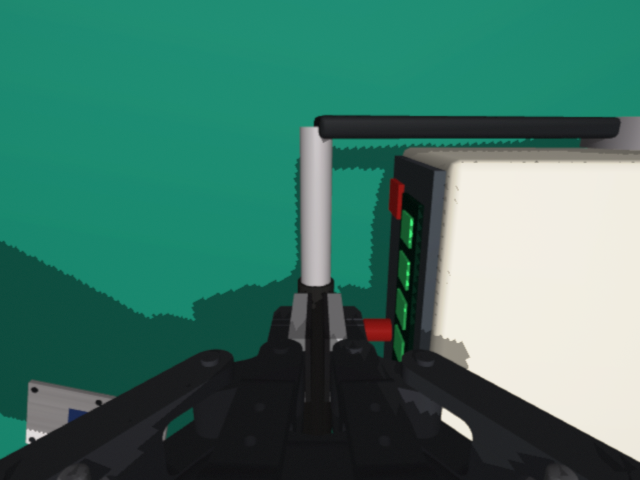

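View pics/s4.png

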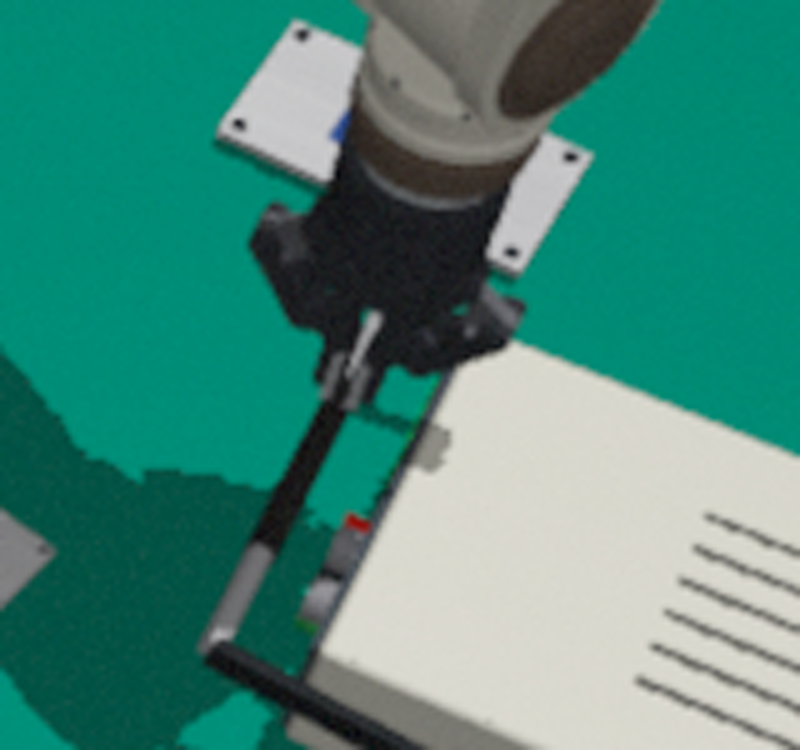

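Call:
arm_command:
  motion:
    - [0,[0,0,0],[0,0,0]]
    - [0,[0,0,0],[0,0,0]]
    - [0,[0,0,0],[0,0,0]]
    - [0,[0,0,0],[0,0,0]]
  newtons: 30

```text
time: 5.03
ee_pos: [0.394, 0.2632, 0.0482]
tcp_rot: [180.0, 0.0, 152.1]
wrist_force: [0.7, 0.5, -0.0]
opening: 0.0002
```

```bash
python3 - <<'E'
from h import *
c=viewer.calibration('wrist'); e,M,o=pose(); snap('wrist','w5',(200,230,440,410),3.3)
for dz in (.0,.01,.019,.03): print(proj(c,e+[0,0,dz]))
E
```

```text
[314.83675399 285.02036556]
[314.68387986 293.86274463]
[314.53109087 302.70019852]
[314.32114493 314.84366328]
```

View pics/w5.png

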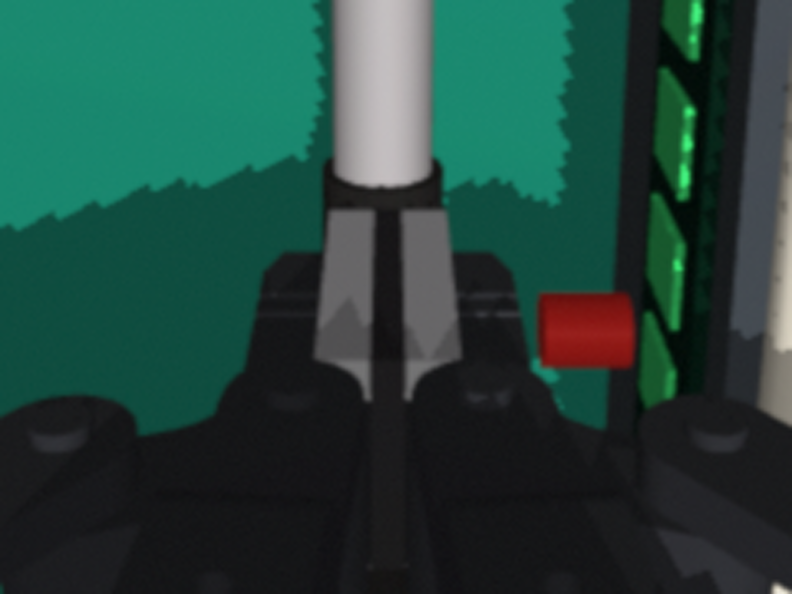

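```bash
python3 - <<'E'
from h import *
c=viewer.calibration('wrist')
for z in (.03,.04,.05,.06,.07,.08):
    a=onplane(c,315,127,z);b=onplane(c,316,284.5,z); print(z,np.linalg.norm(a-b).round(4),a.round(4),b.round(4))
E
```

```text
0.03 0.0768 [0.3325 0.2958 0.03  ] [0.4006 0.2603 0.03  ]
0.04 0.0728 [0.3325 0.2959 0.04  ] [0.397  0.2622 0.04  ]
0.05 0.0687 [0.3325 0.296  0.05  ] [0.3934 0.2642 0.05  ]
0.06 0.0646 [0.3324 0.296  0.06  ] [0.3897 0.2662 0.06  ]
0.07 0.0605 [0.3324 0.2961 0.07  ] [0.3861 0.2681 0.07  ]
0.08 0.0565 [0.3324 0.2962 0.08  ] [0.3825 0.2701 0.08  ]
```

Call:
arm_command:
  motion:
    - [0,[0,0.02,-0.1],[0,0,0]]
    - [0,[0,0.02,-0.1],[0,0,0]]
    - [0,[0,0.02,-0.1],[0,0,0]]
    - [0,[0,0,0],[0,0,0]]

```text
time: 5.58
ee_pos: [0.396, 0.2667, 0.0669]
tcp_rot: [179.9, 0.0, 152.1]
wrist_force: [-0.2, 0.7, 0.1]
opening: 0.0
```

```bash
python3 - <<'E'
from h import *
c=viewer.calibration('wrist'); e,M,o=pose(); snap('wrist','w6')
E
```

```text
(no output)
```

View pics/w6.png

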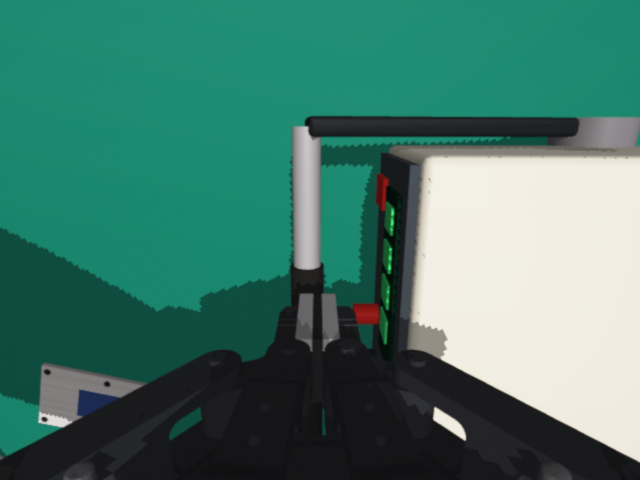

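```bash
python3 - <<'E'
from h import *
c=viewer.calibration('wrist'); e,M,o=pose()
for x in (-.011,0,.011):
  for zz in (-.03,-.02,-.01,0,.01): print(x,zz,proj(c,e+M@[x,0,zz]).round(1))
o0,d=ray(c,318,165)
for p in ((390,148),(410,148)): print(p,onplane(c,*p,.088))
E
```

```text
-0.011 -0.03 [314.3 340.2]
-0.011 -0.02 [314.5 327.8]
-0.011 -0.01 [314.7 316.8]
-0.011 0 [314.8 306.9]
-0.011 0.01 [315. 298.]
0 -0.03 [314.3 314.9]
0 -0.02 [314.5 303.8]
0 -0.01 [314.6 293.9]
0 0 [314.8 285. ]
0 0.01 [314.9 277.1]
0.011 -0.03 [314.2 288.5]
0.011 -0.02 [314.4 278.8]
0.011 -0.01 [314.6 270.1]
0.011 0 [314.8 262.4]
0.011 0.01 [314.9 255.4]
(390, 148) [0.35346372 0.32007746 0.088     ]
(410, 148) [0.35685337 0.32649662 0.088     ]
```

```bash
python3 - <<'E'
from h import *
cs=viewer.calibration('scene'); e,M,o=pose()
print(proj(cs,[.394,.2632,.0483]),proj(cs,[.394,.2632,.083]))
im,_=snap('scene','s6',(400,130,560,280),5)
print(e,[ (proj(cs,e+[0,0,d])-[400,130])*5 for d in (0,.02,.035)])
E
```

```text
[465.40208732 214.39959837] [468.51487214 205.93014797]
[0.39583217 0.2665597  0.06649292] [array([342.55550641, 403.2084701 ]), array([351.73916591, 378.50507963]), array([358.77390082, 359.58214334])]
```

View pics/s6.png

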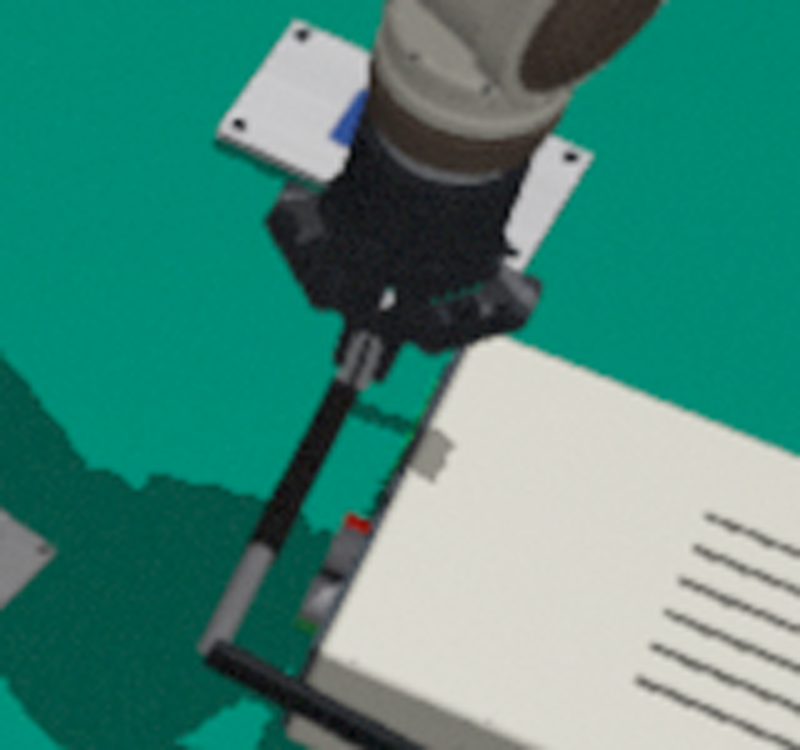

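Call:
arm_command:
  motion:
    - [0,[0,0,-0.5],[0,0,0]]
    - [0,[0,-0.5,0],[0,0,0]]
    - [0,[0,-0.5,0.5],[0,0,0]]
    - [0,[0,0,0.5],[0,0,0]]
    - [0,[0,0,0.1],[0,0,0]]
    - [0,[0,0,0],[0,0,0]]

```text
time: 6.42
ee_pos: [0.3676, 0.2135, 0.0305]
tcp_rot: [-180.0, -0.0, 152.1]
wrist_force: [0.3, 0.5, 0.9]
opening: 0.0003
```

```bash
python3 - <<'E'
from h import *
snap('wrist','w7'); snap('scene','s7',(360,130,520,280),5)
cs=viewer.calibration('scene');e,M,o=pose();print((proj(cs,e)-[360,130])*5)
E
```

```text
[413.79501045 398.15241747]
```

View pics/w7.png

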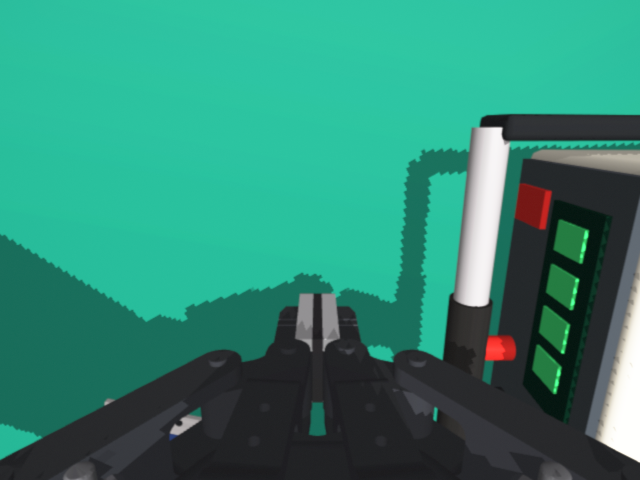

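View pics/s7.png

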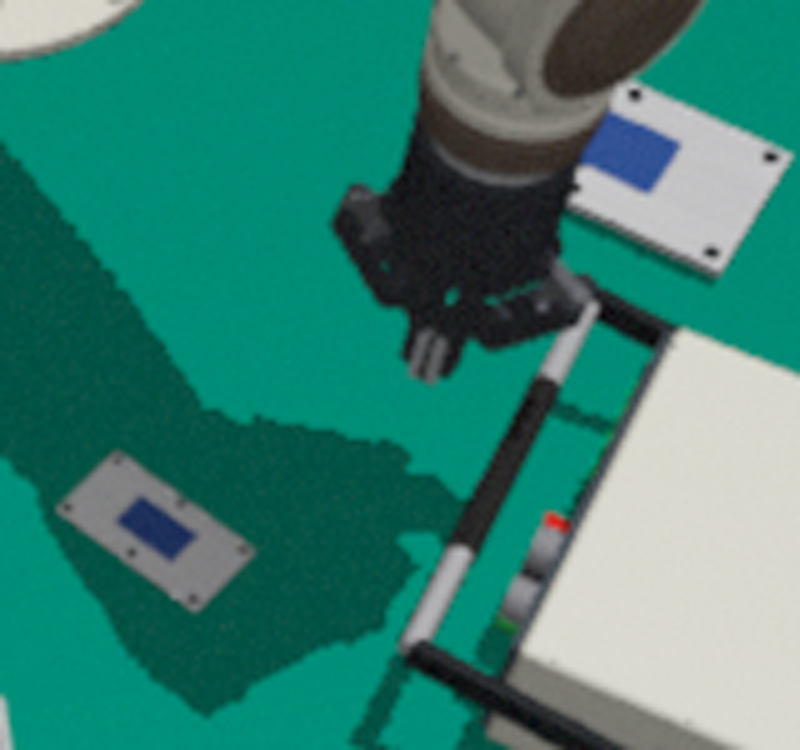

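Call:
arm_command:
  motion:
    - [0,[0,0,0.1],[0,0,0]]
    - [0,[0,0,0.1],[0,0,0]]
    - [0,[0,0,0.1],[0,0,0]]
    - [0,[0,0,0.1],[0,0,0]]
    - [0,[0,0,0],[0,0,0]]

```text
time: 7.15
ee_pos: [0.3672, 0.2132, 0.0056]
tcp_rot: [-180.0, -0.0, 152.1]
wrist_force: [-0.8, 0.2, 0.3]
opening: -0.0001
```

Call:
arm_command:
  motion:
    - [0,[0,0,0.04],[0,0,0]]
    - [0,[0,0,0],[0,0,0]]

```text
time: 7.4
ee_pos: [0.3676, 0.2134, 0.0038]
tcp_rot: [-180.0, 0.0, 152.1]
wrist_force: [-1.0, 0.3, 0.2]
opening: 0.0001
```

```bash
python3 - <<'E'
from h import *
snap('wrist','w8'); snap('scene','s8',(360,130,520,280),5)
cs=viewer.calibration('scene');e,M,o=pose();print((proj(cs,e)-[360,130])*5)
E
```

```text
[402.89538276 429.21193863]
```

View pics/w8.png

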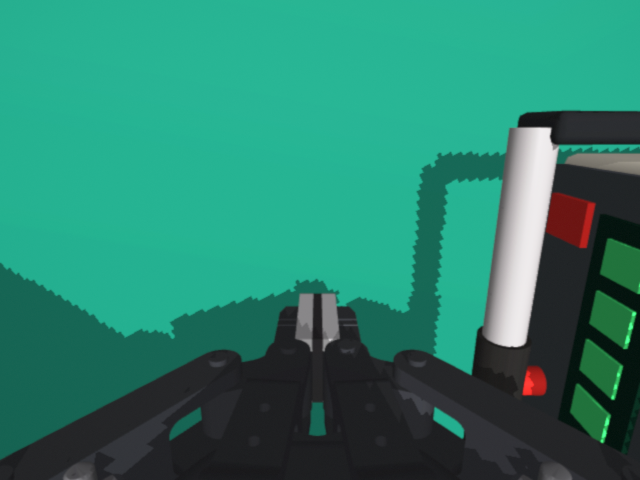

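View pics/s8.png

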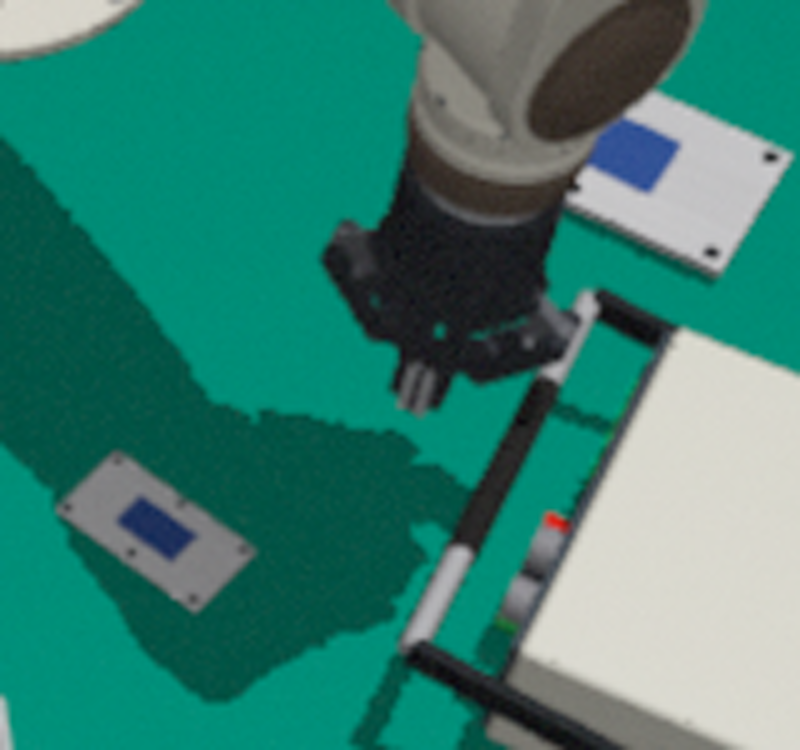

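Call:
arm_command:
  motion:
    - [0,[0,0,0.06],[0,0,0]]
    - [0,[0,0,0.06],[0,0,0]]
    - [0,[0,0,0.06],[0,0,0]]
    - [0,[0,0,0],[0,0,0]]

```text
time: 8.0
ee_pos: [0.3674, 0.2132, -0.0074]
tcp_rot: [-180.0, -0.0, 152.1]
wrist_force: [0.0, -1.2, -0.6]
opening: -0.0001
```

Call:
arm_command:
  motion:
    - [0,[0,0,0.06],[0,0,0]]
    - [0,[0,0,0.06],[0,0,0]]
    - [0,[0,0,0],[0,0,0]]

```text
time: 8.38
ee_pos: [0.3674, 0.2133, -0.0146]
tcp_rot: [-180.0, -0.0, 152.1]
wrist_force: [-0.2, -0.1, -0.2]
opening: 0.0001
```

```bash
python3 - <<'E'
from h import *
e,M,o=pose();print(e,o['q'],o['wrist_force'])
snap('wrist','w9')
E
```

```text
[ 0.36738557  0.21325754 -0.01458011] [ 3.01333832e+01 -1.07782694e+01 -2.91969943e+01  7.16153207e+01
  8.67653279e-04  5.80146440e+01] [-0.24688581 -0.08936969 -0.1574419 ]
```

View pics/w9.png

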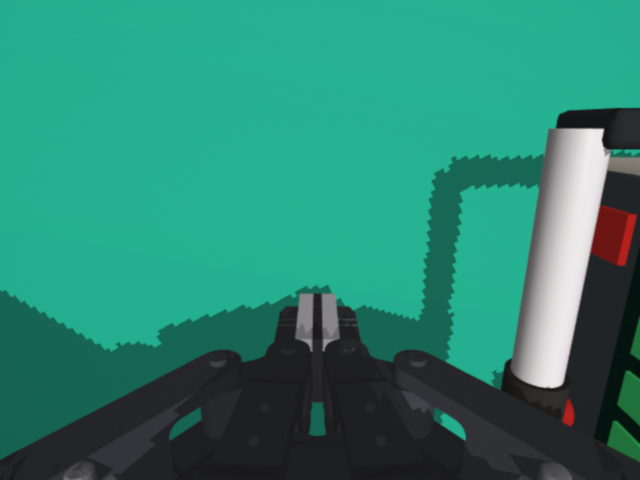

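The reported TCP z is already −15 mm with no contact, so the TCP reading doesn't match the real fingertips. I'll touch down gently to measure the offset.

Call:
arm_command:
  motion:
    - [0,[0,0,0.05],[0,0,0]]
    - [0,[0,0,0.05],[0,0,0]]
    - [0,[0,0,0],[0,0,0]]

```text
time: 8.8
ee_pos: [0.3674, 0.2133, -0.0205]
tcp_rot: [-180.0, -0.0, 152.1]
wrist_force: [0.2, 0.5, -0.3]
opening: 0.0
```

Call:
arm_command:
  motion:
    - [0,[0,0,0.05],[0,0,0]]
    - [0,[0,0,0],[0,0,0]]

```text
time: 9.05
ee_pos: [0.3675, 0.2133, -0.0234]
tcp_rot: [-180.0, -0.0, 152.1]
wrist_force: [-0.6, -0.1, -0.5]
opening: 0.0
```

Call:
arm_command:
  motion:
    - [0,[0,0,0.05],[0,0,0]]
    - [0,[0,0,0],[0,0,0]]

```text
time: 9.3
ee_pos: [0.3675, 0.2133, -0.0265]
tcp_rot: [-180.0, -0.0, 152.1]
wrist_force: [-1.3, -1.0, -0.7]
opening: 0.0004
```

Call:
arm_command:
  motion:
    - [0,[0,0,0.03],[0,0,0]]
    - [0,[0,0,0],[0,0,0]]

```text
time: 9.55
ee_pos: [0.3675, 0.2133, -0.0281]
tcp_rot: [-180.0, -0.0, 152.1]
wrist_force: [-1.3, -0.3, 0.5]
opening: 0.0003
```

Call:
arm_command:
  motion:
    - [0,[0,0,0.03],[0,0,0]]
    - [0,[0,0,0],[0,0,0]]

```text
time: 9.8
ee_pos: [0.3677, 0.2134, -0.0283]
tcp_rot: [180.0, 0.0, 152.1]
wrist_force: [-7.3, -3.6, 16.8]
opening: 0.0001
```

Call:
arm_command:
  motion:
    - [0,[0,0,0.03],[0,0,0]]
    - [0,[0,0,0],[0,0,0]]

```text
time: 10.05
ee_pos: [0.3678, 0.2135, -0.0284]
tcp_rot: [179.9, 0.0, 152.1]
wrist_force: [-15.0, -9.2, 36.7]
opening: -0.0004
```

Call:
arm_command:
  motion:
    - [0,[0,0,0.03],[0,0,0]]
    - [0,[0,0,0],[0,0,0]]

```text
time: 10.3
ee_pos: [0.3678, 0.2135, -0.0285]
tcp_rot: [179.9, 0.1, 152.1]
wrist_force: [-23.0, -12.9, 55.3]
opening: 0.0002
```

```bash
python3 - <<'E'
from h import *
snap('scene','s10',(360,130,520,280),5)
cs=viewer.calibration('scene');e,M,o=pose();print(e,(proj(cs,e)-[360,130])*5)
E
```

```text
[ 0.36787063  0.2135525  -0.02852156] [391.96428271 466.10157853]
```

View pics/s10.png

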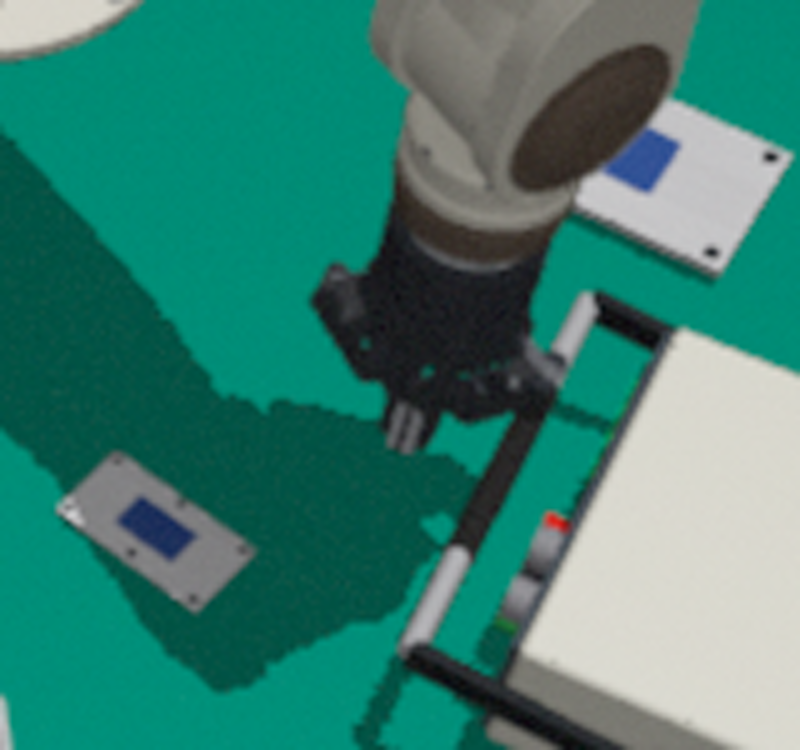

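Contact was at reported z = −28.2 mm, so the real fingertips are 28 mm behind the reported TCP along the tool. I'll correct for that from here on, then raise the arm and redo the handle grip.

```bash
cat >> h.py <<'E'
OFF=0.028  # true tip lies 28 mm behind reported TCP along tool z
def tip():
    e,M,o=pose(); return e-M[:,2]*OFF,M,o
def dtip(p,yaw=None):
    Rt=R.from_euler('xyz',[180,0,yaw],degrees=True).as_matrix()
    return delta(np.array(p)+Rt[:,2]*OFF,yaw)
E
python3 - <<'E'
from h import *
print(bot.grip_depth)
c=viewer.calibration('wrist'); e,M,o=pose()
for u,v in ((318,294),(318,300)): print(M.T@(onplane(c,u,v,0)-e))
cs=viewer.calibration('scene'); print(M.T@(onplane(cs,403/5+360,450/5+130,0.0)-e))
print(dtip([.394,.264,.120],152.2))
E
```

```text
0.0187
[ 0.00810261  0.001433   -0.0285267 ]
[ 0.00558899  0.00143653 -0.02852439]
[-0.00889774  0.00431482 -0.02850635]
(array([ 0.01,  0.95, -2.01]), array([ 0.02,  0.01, -0.01]))
```

Call:
arm_command:
  motion:
    - [0,[0,0,-0.2],[0,0,0]]
    - [0,[0,0,-0.4],[0,0,0]]
    - [0.35,[0,0,-0.5],[0,0,0]]
    - [0.35,[0,0,-0.5],[0,0,0]]
    - [0.35,[0,0,-0.5],[0,0,0]]
    - [0.35,[0,0,0],[0,0,0]]

```text
time: 11.1
ee_pos: [0.3688, 0.2141, 0.0947]
tcp_rot: [179.8, 0.1, 152.1]
wrist_force: [-0.7, -0.1, -0.4]
opening: 0.03
```

```bash
python3 - <<'E'
from h import *
print(tip()[0],dtip([.394,.264,.100],152.2))
E
```

```text
[0.36870661 0.21405123 0.12269663] (array([0.02, 0.93, 0.38]), array([ 0.03,  0.02, -0.01]))
```

Call:
arm_command:
  motion:
    - [0.35,[0,0.45,0],[0,0,0]]
    - [0.35,[0.02,0.46,0],[0,0,0]]
    - [0.35,[0,0,0.35],[0,0,0]]
    - [0.35,[0,0,0],[0,0,0]]

```text
time: 11.6
ee_pos: [0.3909, 0.2616, 0.0693]
tcp_rot: [-179.8, -0.1, 152.1]
wrist_force: [0.6, -0.3, -0.8]
opening: 0.0299
```

```bash
python3 - <<'E'
from h import *
print(tip()[0]);snap('wrist','w11')
E
```

```text
[0.39101398 0.26163024 0.09727305]
```

View pics/w11.png

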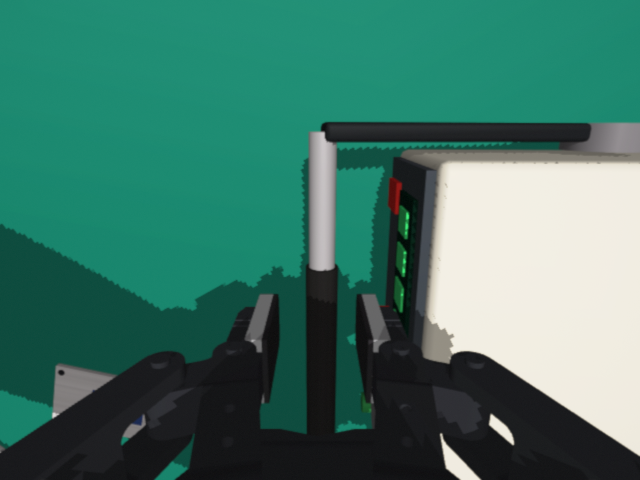

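Call:
arm_command:
  motion:
    - [0.35,[0,0.02,0.3],[0,0,0]]
    - [0.35,[0,0,0.3],[0,0,0]]
    - [0.35,[0,0,0.17],[0,0,0]]
    - [0,[0,0,0],[0,0,0]]
    - [0,[0,0,0],[0,0,0]]
    - [0,[0,0,0],[0,0,0]]
    - [0,[0,0,0],[0,0,0]]

```text
time: 12.52
ee_pos: [0.3923, 0.2632, 0.0254]
tcp_rot: [-180.0, -0.0, 152.1]
wrist_force: [-3.3, 1.8, -3.8]
opening: 0.0137
```

Call:
arm_command:
  motion:
    - [0,[0,0.1,-0.384],[0,0,0]]
    - [0,[0,0.165,-0.36],[0,0,0]]
    - [0,[0,0.227,-0.324],[0,0,0]]
    - [0,[0,0.283,-0.277],[0,0,0]]
    - [0,[0,0.328,-0.221],[0,0,0]]
    - [0,[0,0,0],[0,0,0]]

```text
time: 13.28
ee_pos: [0.4238, 0.3215, 0.1251]
tcp_rot: [179.9, 0.1, 152.1]
wrist_force: [-17.1, -14.0, 37.1]
opening: 0.0134
```

```bash
python3 - <<'E'
from h import *
print(tip()[0]);snap('wrist','w12');snap('scene','s12')
E
```

```text
[0.42368576 0.32144902 0.15306201]
```

View pics/w12.png

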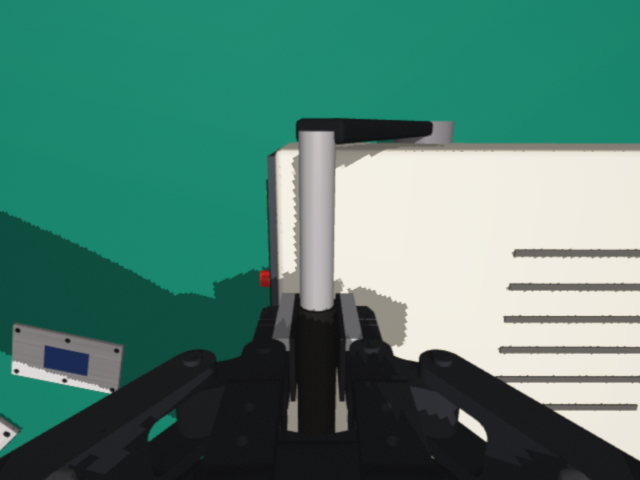

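Call:
arm_command:
  motion:
    - [0,[0,-0.03,-0.06],[0,0,0]]
    - [0,[0,0.363,-0.158],[0,0,0]]
    - [0,[0,0.386,-0.089],[0,0,0]]
    - [0,[0,0,0],[0,0,0]]

```text
time: 13.88
ee_pos: [0.4451, 0.3613, 0.1399]
tcp_rot: [179.8, 0.1, 152.1]
wrist_force: [-2.0, 0.1, 8.2]
opening: 0.0138
```

Call:
arm_command:
  motion:
    - [0,[0,0.395,-0.017],[0,0,0]]
    - [0,[0,0.392,0.055],[0,0,0]]
    - [0,[0,0.375,0.125],[0,0,0]]
    - [0,[0,0,0],[0,0,0]]

```text
time: 14.38
ee_pos: [0.4782, 0.4232, 0.1287]
tcp_rot: [179.8, 0.1, 152.1]
wrist_force: [1.1, 0.0, 4.7]
opening: 0.0133
```

```bash
python3 - <<'E'
from h import *
print(tip()[0]);snap('wrist','w13')
E
```

```text
[0.47806589 0.42311399 0.15672443]
```

View pics/w13.png

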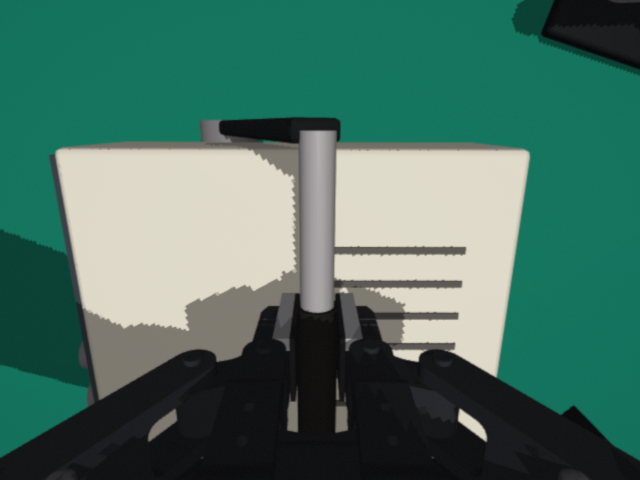

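Call:
arm_command:
  motion:
    - [0,[0,0.346,0.191],[0,0,0]]
    - [0,[0,0.306,0.251],[0,0,0]]
    - [0,[0,0.03,0.04],[0,0,0]]
    - [0,[0,0.03,0.03],[0,0,0]]
    - [0,[0,0,0],[0,0,0]]

```text
time: 15.05
ee_pos: [0.4962, 0.4577, 0.0999]
tcp_rot: [-180.0, 0.1, 152.1]
wrist_force: [-8.8, -11.5, 15.4]
opening: 0.0139
```

```bash
python3 - <<'E'
from h import *
print(tip()[0]);snap('wrist','w14');snap('scene','s14',(400,120,640,320),3.3)
E
```

```text
[0.49616217 0.45769348 0.12794619]
```

View pics/w14.png

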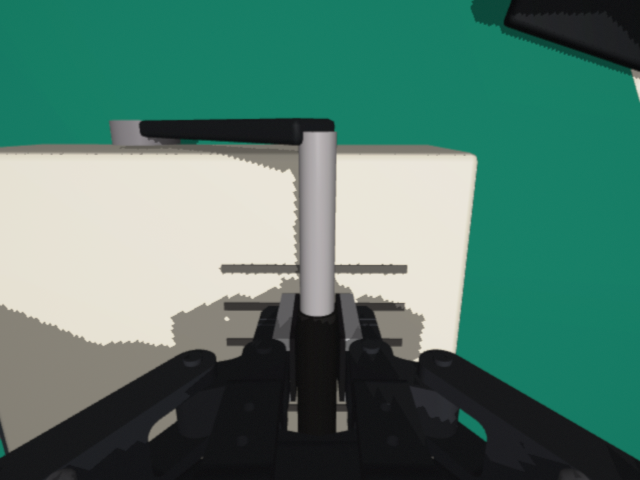

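View pics/s14.png

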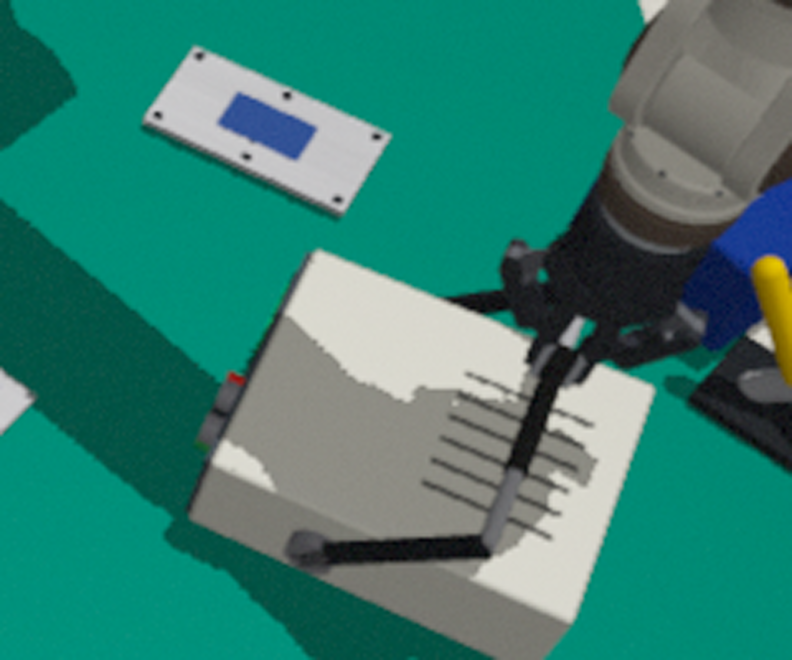

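Call:
arm_command:
  motion:
    - [0.4,[0,0,0],[0,0,0]]
    - [0.4,[0,0,0],[0,0,0]]
    - [0.4,[0,0,0],[0,0,0]]
    - [0.4,[0,0,-0.4],[0,0,0]]
    - [0.4,[0,0,-0.6],[0,0,0]]
    - [0.4,[0,0,-0.6],[0,0,0]]
    - [0.4,[0,-0.9,0],[0,0,0]]
    - [0.4,[0,-0.9,0],[0,0,0]]
    - [0.4,[0,0,0],[0,0,0]]

```text
time: 16.27
ee_pos: [0.4443, 0.3612, 0.1935]
tcp_rot: [-179.9, -0.0, 152.0]
wrist_force: [0.7, 0.8, -0.2]
opening: 0.0337
```

```bash
python3 - <<'E'
from h import *
print(tip()[0]);snap('scene','s15',(400,120,640,320),3.3)
im,c=snap('top','t15')
print(dtip([.4483-.0,-.0701,.20],-74+90))
E
```

```text
[0.44432022 0.36120725 0.22148035]
(array([-3.42, -6.37,  0.36]), array([ 1.000e-02, -1.000e-02,  2.268e+01]))
```

View pics/s15.png

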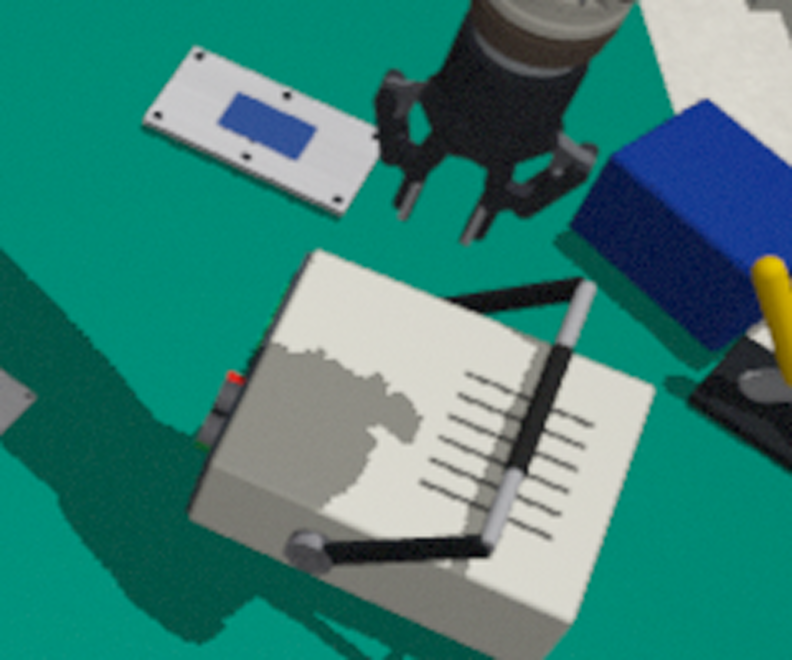

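Call:
arm_command:
  motion:
    - [0.4,[-0.34,-0.64,0],[0,0,0]]
    - [0.4,[-0.34,-0.64,0],[0,0,0]]
    - [0.4,[-0.34,-0.64,0],[0,0,0]]
    - [0.4,[-0.34,-0.64,0],[0,0,0]]
    - [0.4,[-0.34,-0.64,0],[0,0,0]]
    - [0.4,[-0.34,-0.64,0],[0,0,0]]
    - [0.4,[-0.34,-0.64,0],[0,0,0]]
    - [0.4,[-0.34,-0.64,0],[0,0,0]]
    - [0.4,[-0.34,-0.64,0],[0,0,0]]
    - [0.4,[-0.34,-0.61,0],[0,0,0]]

```text
time: 17.62
ee_pos: [0.4486, -0.0707, 0.1935]
tcp_rot: [180.0, 0.0, 152.1]
wrist_force: [0.8, 0.2, -0.2]
opening: 0.034
```

Call:
arm_command:
  motion:
    - [1,[0,0,0],[0,0,1]]
    - [1,[0,0,0],[0,0,1]]
    - [1,[0,0,0],[0,0,1]]
    - [1,[0,0,0],[0,0,1]]
    - [1,[0,0,0],[0,0,1]]
    - [1,[0,0,0],[0,0,1]]
    - [1,[0,0,0],[0,0,1]]
    - [1,[0,0,0],[0,0,0.67]]
    - [1,[0,0,0],[0,0,0]]

```text
time: 18.75
ee_pos: [0.4485, -0.0692, 0.1933]
tcp_rot: [180.0, 0.0, 106.2]
wrist_force: [-0.0, -0.1, 0.1]
opening: 0.0854
```

```bash
python3 - <<'E'
from h import *
cs=viewer.calibration('scene')
x=np.array([np.cos(np.radians(62.1)),np.sin(np.radians(62.1)),0]);y=np.array([-x[1],x[0],0]);h=np.array([.494,.356,.05])
for q in (2.1,2.2,2.35): print(q,proj(cs,h-.130*np.cos(q)*x+[0,0,.13*np.sin(q)]-.115*y), "seen",488/3.3+400,545/3.3+120)
print(tip()[0],tip()[2]['tcp_rot']);snap('wrist','w16')
E
```

```text
2.1 [538.12019243 275.23148422] seen 547.8787878787879 285.1515151515151
2.2 [542.15516405 279.15431941] seen 547.8787878787879 285.1515151515151
2.35 [547.16462622 285.14909981] seen 547.8787878787879 285.1515151515151
[ 0.44848238 -0.06923222  0.22132372] [1.79989010e+02 7.17866867e-04 1.06159831e+02]
```

View pics/w16.png

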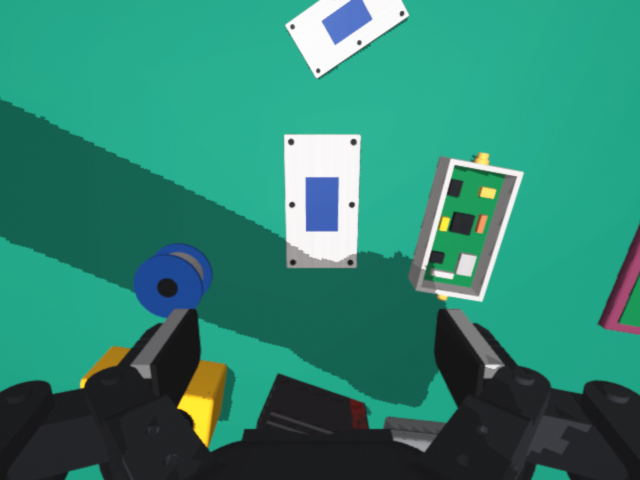

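```bash
cat >> h.py <<'E'
def quad(c,P,z):
    P=[onplane(c,u,v,z)[:2] for u,v in P]; P=np.array(P)
    ctr=P.mean(0); L=[np.linalg.norm(P[(i+1)%4]-P[i]) for i in range(4)]
    A=[np.degrees(np.arctan2(*(P[(i+1)%4]-P[i])[::-1])) for i in range(4)]
    return ctr.round(4),np.round(L,4),np.round(A,1)
E
python3 - <<'E'
from h import *
im=cv2.imread('pics/w16.png'); c=viewer.calibration('wrist')
hsv=cv2.cvtColor(im,cv2.COLOR_BGR2HSV)
def big(m,roi):
    z=np.zeros_like(m); x0,y0,x1,y1=roi; z[y0:y1,x0:x1]=m[y0:y1,x0:x1]
    cs,_=cv2.findContours(z,cv2.RETR_EXTERNAL,cv2.CHAIN_APPROX_NONE); return max(cs,key=cv2.contourArea)
low=cv2.bitwise_not(cv2.inRange(hsv,(65,120,20),(95,255,255)))
q=big(low,(260,110,390,290)); print(cv2.minAreaRect(q), rect_world(c,q,.009), cv2.boxPoints(cv2.minAreaRect(q)).round(1).tolist())
f=lambda a,k:cv2.resize(a,None,fx=k,fy=k,interpolation=cv2.INTER_CUBIC)
cv2.imwrite('pics/w16a.png',f(im[140:320,390:540],3.3)); 
cv2.imwrite('pics/w16c.png',f(im[120:280,260:390],3.7)); 
E
```

```text
((322.0, 201.0), (134.0, 76.0), 90.0) [452.6 -65.  122.2  67.  -73.9] [[284.0, 134.0], [360.0, 134.0], [360.0, 268.0], [284.0, 268.0]]
```

View pics/w16a.png

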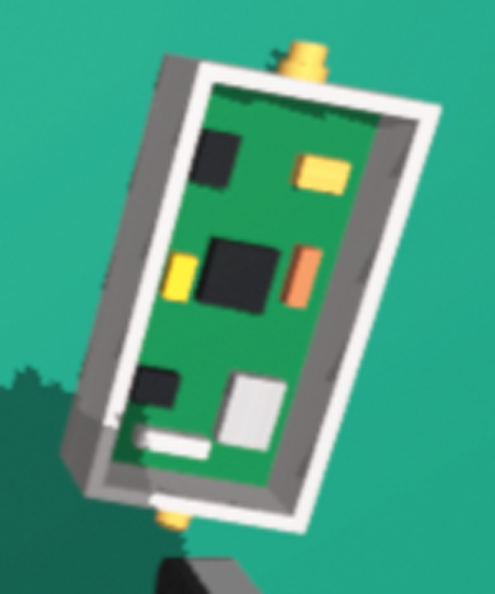

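View pics/w16c.png

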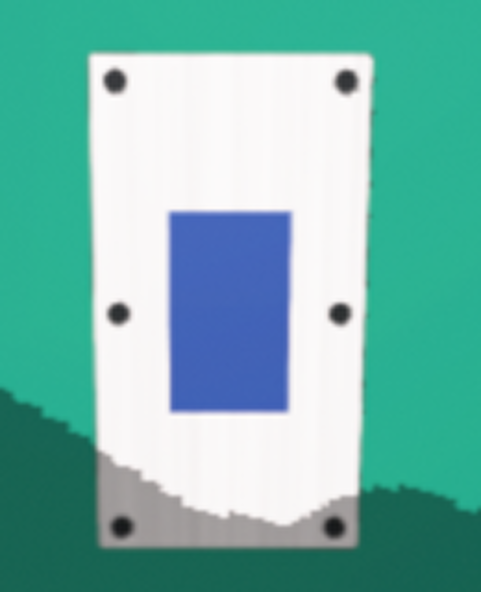

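```bash
python3 - <<'E'
from h import *
c=viewer.calibration('wrist');e,M,o=pose()
C=[np.array(p)/3.7+[260,120] for p in [(90,54),(372,54),(357,546),(98,546)]]
A=[np.array(p)/3.3+[390,140] for p in [(203,62),(440,107),(303,533),(86,495)]]
print(quad(c,C,.009));print(quad(c,A,.032)); print(e,o['tcp_rot'])
E
```

```text
(array([ 0.4531, -0.0649]), array([0.0654, 0.1212, 0.0661, 0.1212]), array([  16.3,  -73.8, -163.7,  105.9]))
(array([ 0.579 , -0.0504]), array([0.0612, 0.1177, 0.0613, 0.1175]), array([   5.9,  -83.9, -174.3,   96.1]))
[ 0.44828197 -0.06927275  0.19330627] [1.79995948e+02 1.55198514e-03 1.06215957e+02]
```

```bash
python3 - <<'E'
from h import *
print(delta([.4518,-.0653,-.030],106.2))
E
```

```text
(array([0.05, 0.07, 3.72]), array([0., 0., 0.]))
```

Call:
arm_command:
  motion:
    - [1,[0.05,0.07,0.5],[0,0,0]]
    - [1,[0,0,0.7],[0,0,0]]
    - [1,[0,0,0.7],[0,0,0]]
    - [1,[0,0,0.7],[0,0,0]]
    - [1,[0,0,0.5],[0,0,0]]
    - [1,[0,0,0.3],[0,0,0]]
    - [1,[0,0,0.2],[0,0,0]]
    - [1,[0,0,0],[0,0,0]]

```text
time: 19.8
ee_pos: [0.4507, -0.0653, -0.0228]
tcp_rot: [-180.0, -0.0, 106.1]
wrist_force: [-0.5, -0.4, -0.9]
opening: 0.086
```

```bash
python3 - <<'E'
from h import *
snap('wrist','w17')
E
```

```text
(no output)
```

View pics/w17.png

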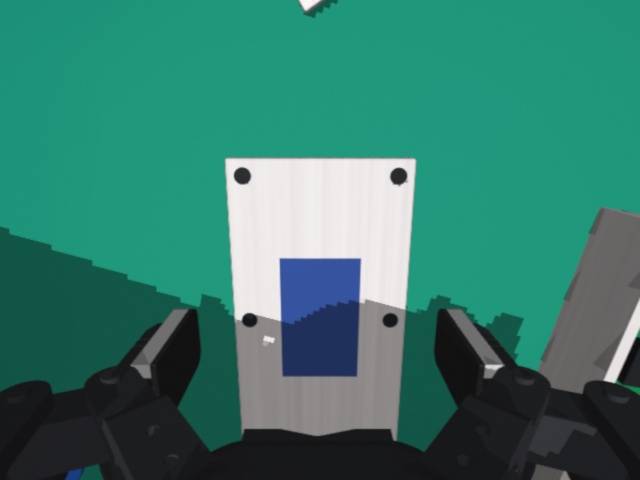

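Call:
arm_command:
  motion:
    - [1,[0,0,0.1],[0,0,0]]
    - [1,[0,0,0.1],[0,0,0]]
    - [1,[0,0,0.05],[0,0,0]]
    - [1,[0,0,0],[0,0,0]]

```text
time: 20.35
ee_pos: [0.4504, -0.0654, -0.038]
tcp_rot: [-180.0, -0.0, 106.1]
wrist_force: [0.3, -0.1, 0.2]
opening: 0.0856
```

Call:
arm_command:
  motion:
    - [1,[0,0,0.03],[0,0,0]]
    - [1,[0,0,0],[0,0,0]]

```text
time: 20.6
ee_pos: [0.4506, -0.0654, -0.0396]
tcp_rot: [-180.0, -0.0, 106.1]
wrist_force: [-0.2, 0.2, 0.4]
opening: 0.0858
```

Call:
arm_command:
  motion:
    - [0.84,[0,0,-0.1],[0,0,0]]
    - [0.84,[0,0,0],[0,0,0]]
    - [0.84,[0,0,0],[0,0,0]]
    - [0.84,[0,0,0.02],[0,0,0]]
    - [0.84,[0,0,0],[0,0,0]]

```text
time: 21.22
ee_pos: [0.4504, -0.0654, -0.0349]
tcp_rot: [-180.0, -0.0, 106.1]
wrist_force: [-0.6, 0.5, 0.1]
opening: 0.0722
```

Call:
arm_command:
  motion:
    - [0.84,[0,0,0.03],[0,0,0]]
    - [0.84,[0,0,0],[0,0,0]]

```text
time: 21.48
ee_pos: [0.4507, -0.0654, -0.0365]
tcp_rot: [180.0, 0.0, 106.1]
wrist_force: [-0.1, 0.4, 1.3]
opening: 0.0719
```

Call:
arm_command:
  motion:
    - [0.84,[0,0,0.03],[0,0,0]]
    - [0.84,[0,0,0],[0,0,0]]

```text
time: 21.72
ee_pos: [0.4508, -0.0654, -0.0366]
tcp_rot: [180.0, 0.0, 106.1]
wrist_force: [-8.8, 1.9, 20.2]
opening: 0.0716
```

Call:
arm_command:
  motion:
    - [0.84,[0,0,-0.075],[0,0,0]]
    - [0.5,[0,0,0],[0,0,0]]
    - [0.5,[0,0,0],[0,0,0]]
    - [0.5,[0,0,0],[0,0,0]]
    - [0.5,[0,0,0],[0,0,0]]
  newtons: 40

```text
time: 22.35
ee_pos: [0.451, -0.0654, -0.0328]
tcp_rot: [179.9, 0.0, 106.1]
wrist_force: [-4.5, 1.0, 12.4]
opening: 0.0646
```

Call:
arm_command:
  motion:
    - [0.5,[0,0,-0.3],[0,0,0]]
    - [0.5,[0,0,-0.5],[0,0,0]]
    - [0.5,[0,0,-0.5],[0,0,0]]
    - [0.5,[0,0,0],[0,0,0]]

```text
time: 22.85
ee_pos: [0.4521, -0.0656, 0.0467]
tcp_rot: [179.8, 0.1, 106.1]
wrist_force: [-0.5, -0.0, -1.6]
opening: 0.0644
```

```bash
python3 - <<'E'
from h import *
snap('wrist','w18')
E
```

```text
(no output)
```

View pics/w18.png

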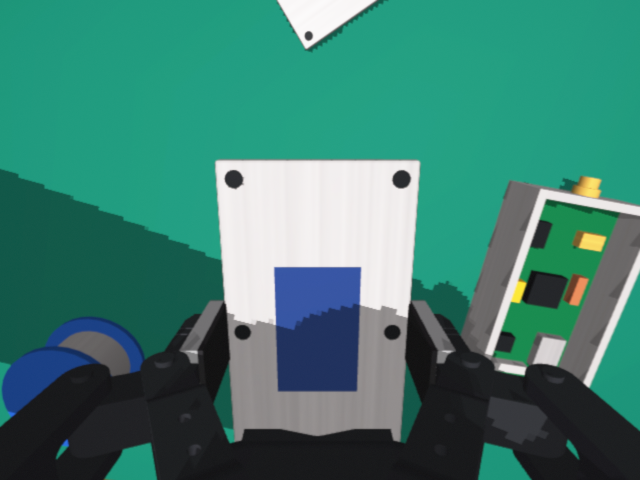

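```bash
python3 - <<'E'
from h import *
c=viewer.calibration('wrist');e,M,o=pose()
z=e[2]+.0418
for p in ((216,160),(419,160),(242,332),(392,331)):
    print(p,(M.T@(onplane(c,*p,z)-e)).round(4))
E
```

```text
(216, 160) [ 0.0609 -0.0304 -0.0419]
(419, 160) [ 0.061   0.0338 -0.0418]
(242, 332) [ 0.0002 -0.0254 -0.0418]
(392, 331) [ 0.0006  0.0285 -0.0418]
```

```bash
python3 - <<'E'
from h import *
print(delta([.5774,-.0506,.05],96))
E
```

```text
(array([-0.34,  2.09, -0.08]), array([0.02, 0.01, 1.68]))
```

Call:
arm_command:
  motion:
    - [0.5,[0,0.4,-0.08],[0,0,0]]
    - [0.5,[-0.1,0.5,0],[0,0,0]]
    - [0.5,[-0.12,0.5,0],[0,0,0]]
    - [0.5,[-0.12,0.5,0],[0,0,0]]
    - [0.5,[0,0.19,0],[0.02,0.01,0.4]]
    - [0.5,[0,0,0],[0,0,0.5]]
    - [0.5,[0,0,0],[0,0,0.5]]
    - [0.5,[0,0,0],[0,0,0.28]]
    - [0.5,[0,0,0],[0,0,0]]

```text
time: 24.02
ee_pos: [0.5763, -0.0502, 0.0482]
tcp_rot: [-179.8, -0.1, 96.0]
wrist_force: [-0.3, 0.6, -2.0]
opening: 0.0644
```

```bash
python3 - <<'E'
from h import *
snap('wrist','w19'); print(delta([.5774,-.0506,.016],96))
E
```

```text
(array([-0.01,  0.02,  0.54]), array([-0.03, -0.01,  0.01]))
```

View pics/w19.png

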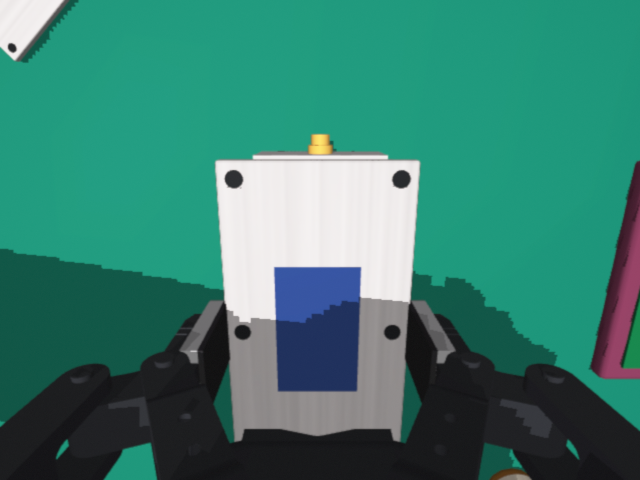

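```bash
python3 - <<'E'
from h import *
f=lambda a,k:cv2.resize(a,None,fx=k,fy=k,interpolation=cv2.INTER_CUBIC)
im=cv2.imread('pics/w19.png'); cv2.imwrite('pics/w19c.png',f(im[125:190,205:430],3.5))
c=viewer.calibration('wrist');e,M,o=pose()
for p in ((253,154),(388,154)): print(M.T@(onplane(c,*p,.032)-e))
for zz in (.0418,.038): print([ (M.T@(onplane(c,*p,e[2]+zz)-e)).round(4) for p in ((216,160),(419,160))])
E
```

```text
[ 0.05900913 -0.02783076  0.01652235]
[0.05907023 0.03397515 0.01633376]
[array([ 0.0612, -0.0305, -0.0417]), array([ 0.0612,  0.0338, -0.0419])]
[array([ 0.0609, -0.0314, -0.0379]), array([ 0.0609,  0.0347, -0.0381])]
```

View pics/w19c.png

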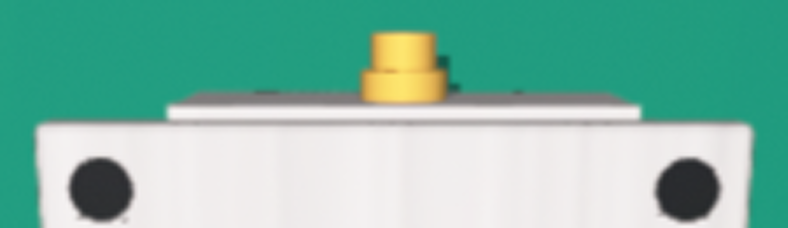

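Call:
arm_command:
  motion:
    - [0.5,[-0.01,0.023,0.2],[-0.03,-0.01,0]]
    - [0.5,[0,0,0.2],[0,0,0]]
    - [0.5,[0,0,0.15],[0,0,0]]
    - [0.5,[0,0,0],[0,0,0]]

```text
time: 24.58
ee_pos: [0.5775, -0.0506, 0.0147]
tcp_rot: [-179.9, -0.0, 96.0]
wrist_force: [-0.5, -0.2, -0.7]
opening: 0.0646
```

```bash
python3 - <<'E'
from h import *
im,c=snap('wrist','w20',(190,110,450,300),3)
c=viewer.calibration('wrist');e,M,o=pose();print(e,o['tcp_rot'])
E
```

```text
[ 0.57788922 -0.05063915  0.0155178 ] [1.79992777e+02 9.53452636e-03 9.60187986e+01]
```

View pics/w20.png

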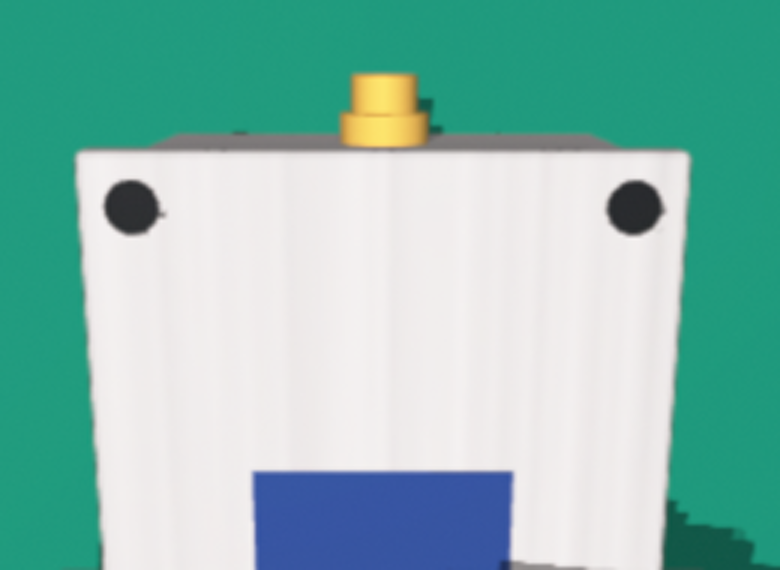

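Call:
arm_command:
  motion:
    - [0.5,[0,0,0.08],[0,0,0]]
    - [0.5,[0,0,0.08],[0,0,0]]
    - [0.5,[0,0,0.04],[0,0,0]]
    - [0.5,[0,0,0],[0,0,0]]

```text
time: 25.12
ee_pos: [0.578, -0.0507, 0.0037]
tcp_rot: [180.0, 0.0, 96.0]
wrist_force: [0.4, -0.0, -1.7]
opening: 0.0644
```

Call:
arm_command:
  motion:
    - [0.5,[0,0,0.04],[0,0,0]]
    - [0.5,[0,0,0],[0,0,0]]

```text
time: 25.38
ee_pos: [0.5781, -0.0507, 0.0014]
tcp_rot: [180.0, 0.0, 96.0]
wrist_force: [-1.3, 0.5, -1.9]
opening: 0.0641
```

Call:
arm_command:
  motion:
    - [0.5,[0,0,0.04],[0,0,0]]
    - [0.5,[0,0,0],[0,0,0]]

```text
time: 25.62
ee_pos: [0.5781, -0.0506, -0.0011]
tcp_rot: [180.0, 0.0, 96.0]
wrist_force: [-0.7, 0.4, -1.3]
opening: 0.0645
```

Call:
arm_command:
  motion:
    - [0.5,[0,0,0.03],[0,0,0]]
    - [0.5,[0,0,0],[0,0,0]]

```text
time: 25.88
ee_pos: [0.5781, -0.0507, -0.0028]
tcp_rot: [180.0, 0.0, 96.0]
wrist_force: [-0.0, -0.3, -1.1]
opening: 0.0641
```

Call:
arm_command:
  motion:
    - [0.5,[0,0,0.03],[0,0,0]]
    - [0.5,[0,0,0],[0,0,0]]

```text
time: 26.12
ee_pos: [0.5782, -0.0507, -0.0045]
tcp_rot: [179.9, 0.0, 96.0]
wrist_force: [-0.0, 0.9, -2.5]
opening: 0.0648
```

Call:
arm_command:
  motion:
    - [0.5,[0,0,0.03],[0,0,0]]
    - [0.5,[0,0,0],[0,0,0]]

```text
time: 26.38
ee_pos: [0.5783, -0.0507, -0.0047]
tcp_rot: [179.9, 0.0, 96.0]
wrist_force: [-5.9, 0.1, 11.0]
opening: 0.0645
```

Call:
arm_command:
  motion:
    - [0.9,[0,0,-0.03],[0,0,0]]
    - [0.95,[0,0,0],[0,0,0]]
    - [0.95,[0,0,0],[0,0,0]]
    - [0.95,[0,0,0],[0,0,0]]
    - [0.95,[0,0,-0.4],[0,0,0]]
    - [0.95,[0,0,-0.5],[0,0,0]]
    - [0.5,[0,0,-0.3],[0,0,0]]
    - [0,[0,0,-0.1],[0,0,0]]
    - [0,[0,0,0],[0,0,0]]
    - [0,[0,0,0],[0,0,0]]
    - [0,[0,0,0],[0,0,0]]

```text
time: 27.75
ee_pos: [0.5777, -0.0506, 0.0726]
tcp_rot: [-180.0, 0.0, 96.0]
wrist_force: [0.6, -0.4, -0.8]
opening: -0.0
```

```bash
python3 - <<'E'
from h import *
im,c=snap('wrist','w21'); print(tip()[0])
E
```

```text
[ 0.57779765 -0.05062523  0.10082304]
```

View pics/w21.png

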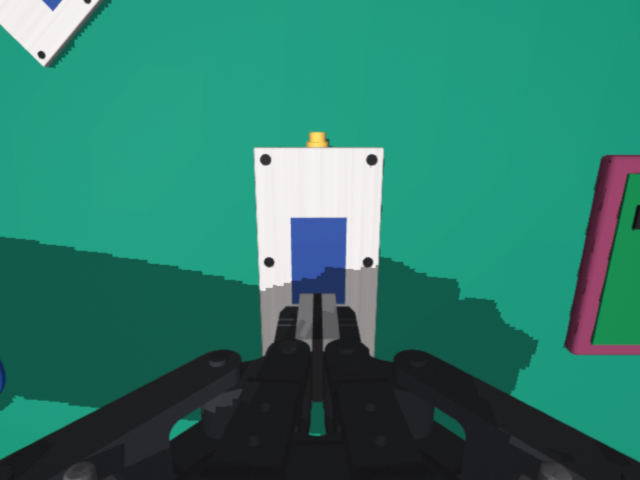

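Call:
arm_command:
  motion:
    - [0,[0,0,0.5],[0,0,0]]
    - [0,[0,0,0.4],[0,0,0]]
    - [0,[0,0,0.1],[0,0,0]]
    - [0,[0,0,0.05],[0,0,0]]
    - [0,[0,0,0],[0,0,0]]

```text
time: 28.42
ee_pos: [0.5786, -0.0507, 0.0113]
tcp_rot: [179.9, 0.0, 96.0]
wrist_force: [1.2, -0.5, 0.8]
opening: -0.0005
```

Call:
arm_command:
  motion:
    - [0,[0,0,0.05],[0,0,0]]
    - [0,[0,0,0],[0,0,0]]

```text
time: 28.68
ee_pos: [0.579, -0.0507, 0.0088]
tcp_rot: [179.8, 0.0, 96.0]
wrist_force: [-0.2, -0.3, 4.7]
opening: -0.0
```

Call:
arm_command:
  motion:
    - [0,[0,0,0.02],[0,0,0]]
    - [0,[0,0,0],[0,0,0]]

```text
time: 28.92
ee_pos: [0.579, -0.0507, 0.0087]
tcp_rot: [179.8, 0.0, 96.0]
wrist_force: [-4.0, 0.3, 14.0]
opening: 0.0001
```

Call:
arm_command:
  motion:
    - [0,[0,0,0.03],[0,0,0]]
    - [0,[0,0,0],[0,0,0]]
    - [0,[0,0,0],[0,0,0]]
    - [0,[0,0,0],[0,0,0]]

```text
time: 29.42
ee_pos: [0.5791, -0.0507, 0.0087]
tcp_rot: [179.7, 0.1, 96.0]
wrist_force: [-9.7, 1.6, 26.6]
opening: 0.0002
```

Call:
arm_command:
  motion:
    - [0,[0,0,-0.15],[0,0,0]]
    - [0,[0,0,-0.5],[0,0,0]]
    - [0.8,[0,0,-0.6],[0,0,0]]
    - [0.8,[0,0,-0.6],[0,0,0]]
    - [1,[0,0,-0.6],[0,0,0]]
    - [1,[0,0,0],[0,0,0]]

```text
time: 30.18
ee_pos: [0.5796, -0.0508, 0.155]
tcp_rot: [179.6, 0.1, 96.0]
wrist_force: [-0.3, 0.7, -0.0]
opening: 0.0722
```

```bash
python3 - <<'E'
from h import *
im,c=snap('wrist','w22'); print(tip()[0]); snap('scene','s22'); snap('top','t22')
E
```

```text
[ 0.57874721 -0.05069997  0.18089178]
```

View pics/w22.png

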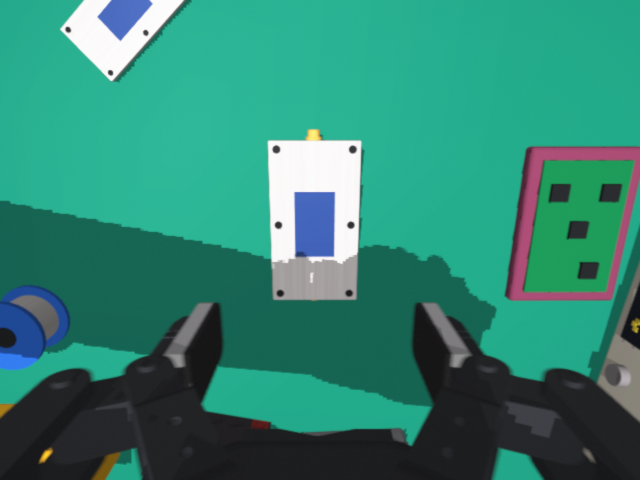

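View pics/s22.png

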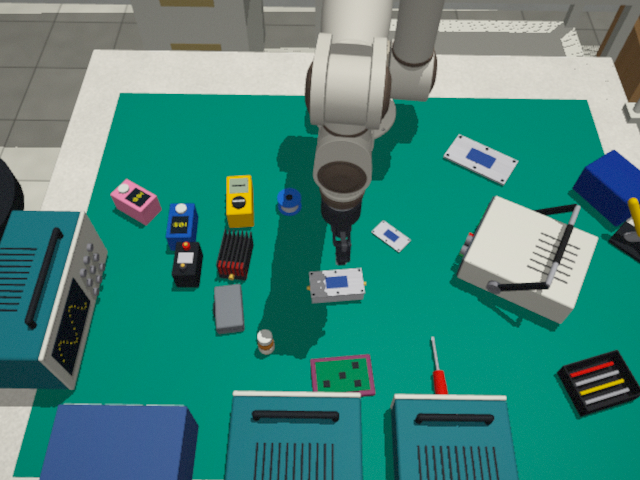

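Cover is flush: the fingertip stopped at z≈0.0367 on the 0.037 top. The new scene picture shows the black shunt has been knocked from (176,279) to (187,264). I'll move over the box cluster and re-measure.

```bash
python3 - <<'E'
from h import *
c=viewer.calibration('wrist')
C=[(268.5,140.5),(361,140.5),(357,299.5),(273,299.5)]
print(quad(c,C,.037))
print(dtip([.45,-.36,.25],180))
E
```

```text
(array([ 0.5776, -0.0489]), array([0.0638, 0.1194, 0.0651, 0.1194]), array([   6.1,  -83.6, -173.9,   95.8]))
(array([-4.91, -2.66, -1.19]), array([ -0.,   0., -14.]))
```

Call:
arm_command:
  motion:
    - [1,[-0.4,-0.25,-0.3],[0,0,-1]]
    - [1,[0,0,-0.5],[0,0,-1]]
    - [1,[0,0,-0.4],[0,0,-1]]
    - [1,[0,0,0],[0,0,-1]]
    - [1,[0,0,0],[0,0,-1]]
    - [1,[0,0,0],[0,0,-1]]
    - [1,[0,0,0],[0,0,-1]]
    - [1,[0,0,0],[0,0,-1]]
    - [1,[0,0,0],[0,0,-1]]
    - [1,[0,0,0],[0,0,-1]]
    - [1,[0,0,0],[0,0,-1]]
    - [1,[0,0,0],[0,0,-1]]

```text
time: 31.82
ee_pos: [0.5652, -0.076, 0.222]
tcp_rot: [-180.0, -0.1, 168.2]
wrist_force: [0.8, -0.5, 0.5]
opening: 0.0853
```

```bash
python3 - <<'E'
from h import *
print(dtip([.45,-.36,.25],180),tip()[2]['tcp_rot'])
E
```

```text
(array([ 0.91, -5.03,  0.  ]), array([-0.  , -0.01, -1.96])) [-1.79986203e+02 -7.47785331e-02  1.68212884e+02]
```

Call:
arm_command:
  motion:
    - [1,[0.11,-0.63,0],[0,0,0]]
    - [1,[0.11,-0.63,0],[0,0,0]]
    - [1,[0.11,-0.63,0],[0,0,0]]
    - [1,[0.11,-0.63,0],[0,0,0]]
    - [1,[0.11,-0.63,0],[0,0,0]]
    - [1,[0.11,-0.63,0],[0,0,0]]
    - [1,[0.12,-0.63,0],[0,0,0]]
    - [1,[0.13,-0.62,0],[0,0,0]]
    - [1,[0,0,0],[0,0,-1]]
    - [1,[0,0,0],[0,0,-0.96]]
    - [1,[0,0,0],[0,0,0]]

```text
time: 33.2
ee_pos: [0.4492, -0.3598, 0.2222]
tcp_rot: [179.9, -0.0, 179.7]
wrist_force: [0.5, -0.6, 0.2]
opening: 0.0856
```

```bash
python3 - <<'E'
from h import *
im,c=snap('wrist','w23'); print(tip()[0],c['T'].tolist())
import json; json.dump(c['T'].tolist(),open('c23.json','w'))
E
```

```text
[ 0.44930988 -0.35979313  0.25047235] [[0.00409658534174362, 0.9598198013439162, 0.2805871824169136, 0.37925589463877685], [0.9999915762009083, -0.00386019616260284, -0.0013951389925292716, -0.3591122671971301], [-0.00025596046581529124, 0.2805905341128078, -0.9598275296377619, 0.3925496634203431], [0.0, 0.0, 0.0, 1.0]]
```

View pics/w23.png

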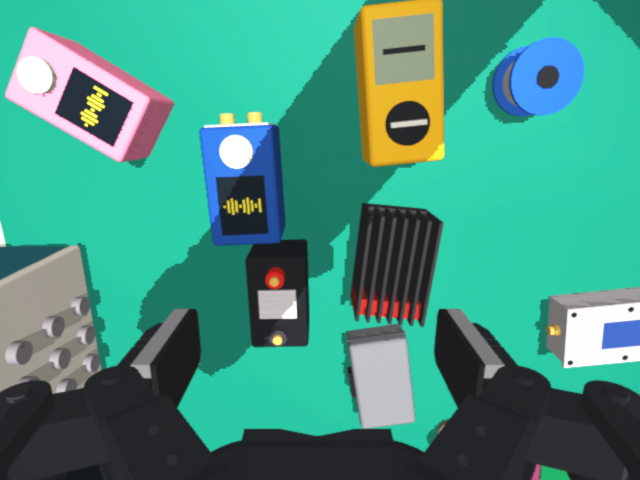

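```bash
python3 - <<'E'
from h import *
f=lambda a,k:cv2.resize(a,None,fx=k,fy=k,interpolation=cv2.INTER_CUBIC)
im=cv2.imread('pics/w23.png'); cv2.imwrite('pics/w23a.png',f(im[105:355,190:320],2.4)); cv2.imwrite('pics/w23b.png',f(im[195:335,335:455],4)); cv2.imwrite('pics/w23c.png',f(im[0:180,345:455],3.3))
E
```

```text
(no output)
```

View pics/w23a.png

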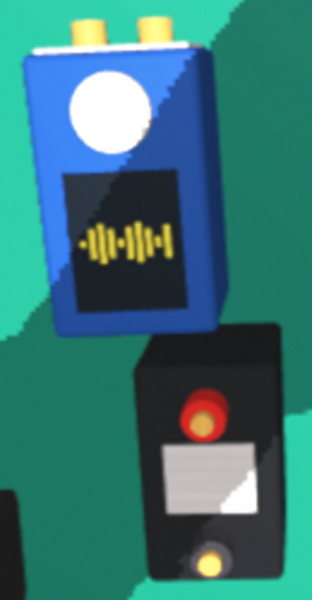

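View pics/w23b.png

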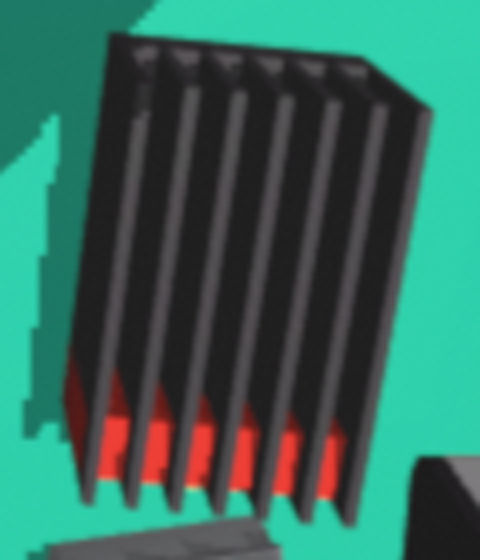

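View pics/w23c.png

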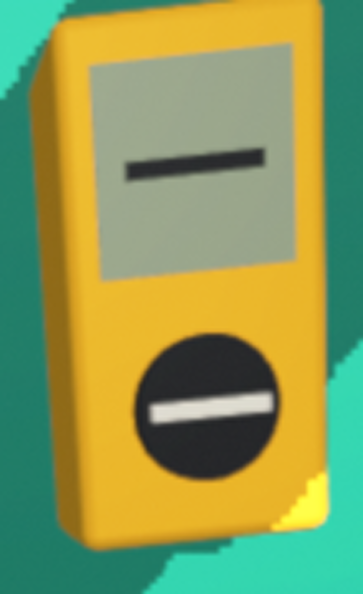

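```bash
cat > m23.py <<'E'
from h import *
import json
c=viewer.calibration('wrist'); c['T']=np.array(json.load(open('c23.json')))
def g(L,k,o): return [np.array(p)/k+o for p in L]
print('source',quad(c,g([(25,57),(192,48),(217,328),(57,335)],2.4,[190,105]),.06))
print('shunt',quad(c,g([(136,368),(281,362),(283,578),(150,578)],2.4,[190,105]),.06))
print('load',quad(c,g([(143,80),(432,108),(350,525),(88,503)],4,[335,195]),.06))
print('meter',quad(c,g([(57,22),(322,3),(327,525),(95,548)],3.3,[345,0]),.06))
E
python3 m23.py
```

```text
source (array([ 0.4285, -0.4226]), array([0.0559, 0.0973, 0.0581, 0.097 ]), array([  92.7,    3.2,  -87.6, -178.1]))
shunt (array([ 0.5338, -0.3948]), array([0.0531, 0.089 , 0.0521, 0.0867]), array([ 9.230e+01, -1.000e-01, -9.020e+01, -1.794e+02]))
load (array([ 0.5053, -0.2878]), array([0.0623, 0.0995, 0.061 , 0.0999]), array([ 84.1,  -6.1, -95.5, 174.6]))
meter (array([ 0.3509, -0.2899]), array([0.0592, 0.1151, 0.0576, 0.1172]), array([  93.4,    5.4,  -84.6, -173.8]))
```

```bash
python3 - <<'E'
from h import *
print(delta([.5338,-.3962,.10],180),delta([.5338,-.3962,-.01],180))
E
```

```text
(array([-1.41, -0.6 ,  2.04]), array([ 0.01, -0.  , -0.06])) (array([-1.41, -0.6 ,  3.87]), array([ 0.01, -0.  , -0.06]))
```

Call:
arm_command:
  motion:
    - [0.95,[-0.47,-0.2,0],[0,0,-0.06]]
    - [0.95,[-0.47,-0.2,0.3],[0,0,0]]
    - [0.95,[-0.47,-0.2,0.6],[0,0,0]]
    - [0.95,[0,0,0.6],[0,0,0]]
    - [0.95,[0,0,0.54],[0,0,0]]
    - [0.95,[0,0,0],[0,0,0]]

```text
time: 34.0
ee_pos: [0.5329, -0.3947, 0.0979]
tcp_rot: [179.8, -0.2, -179.9]
wrist_force: [0.4, 0.3, -0.1]
opening: 0.0811
```

```bash
python3 - <<'E'
from h import *
im,c=snap('wrist','w24'); print(tip()[0]); print(delta([.5338,-.3962,-.01],180))
E
```

```text
[ 0.53375231 -0.39535524  0.12842335]
(array([-0.  , -0.02,  1.84]), array([ 0.01, -0.01,  0.01]))
```

View pics/w24.png

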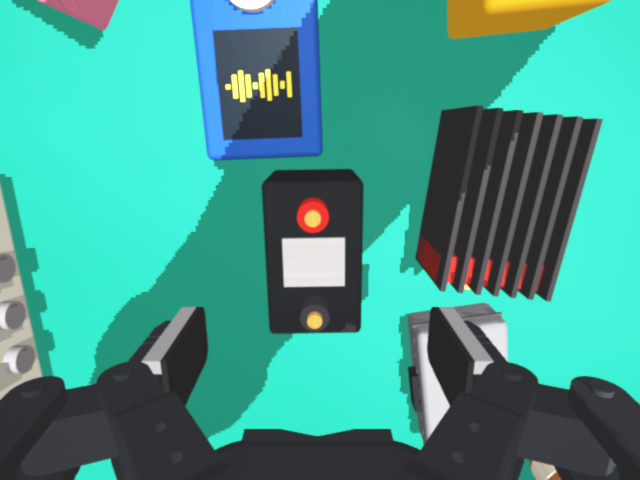

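Call:
arm_command:
  motion:
    - [0.85,[0,-0.03,0.3],[0,0,0]]
    - [0.85,[0,0,0.5],[0,0,0]]
    - [0.85,[0,0,0.5],[0,0,0]]
    - [0.85,[0,0,0.4],[0,0,0]]
    - [0.85,[0,0,0.1],[0,0,0]]
    - [0.3,[0,0,0],[0,0,0]]
    - [0.3,[0,0,0],[0,0,0]]
    - [0.3,[0,0,0],[0,0,0]]
    - [0.3,[0,0,0],[0,0,0]]
  newtons: 60

```text
time: 35.17
ee_pos: [0.5349, -0.3982, -0.0056]
tcp_rot: [-179.9, 0.1, -179.9]
wrist_force: [-0.8, 1.2, 4.2]
opening: 0.0528
```

Call:
arm_command:
  motion:
    - [0.3,[0,0,-0.4],[0,0,0]]
    - [0.3,[0,0,-0.6],[0,0,0]]
    - [0.3,[0,0,-0.6],[0,0,0]]
    - [0.3,[0,0,-0.5],[0,0,0]]
    - [0.3,[0,0,0],[0,0,0]]

```text
time: 35.8
ee_pos: [0.5351, -0.3985, 0.1211]
tcp_rot: [-179.9, 0.2, -179.9]
wrist_force: [1.3, -0.4, -6.8]
opening: 0.0537
```

```bash
python3 - <<'E'
from h import *
im,c=snap('wrist','w25'); print(tip()[0],tip()[2]['opening']); print(delta([.5656,.0759,.1],-174))
E
```

```text
[ 0.53439602 -0.39795705  0.14688144] 0.053282552648959106
(array([-0.54,  7.9 ,  0.31]), array([-0.01,  0.01, -0.98]))
```

View pics/w25.png

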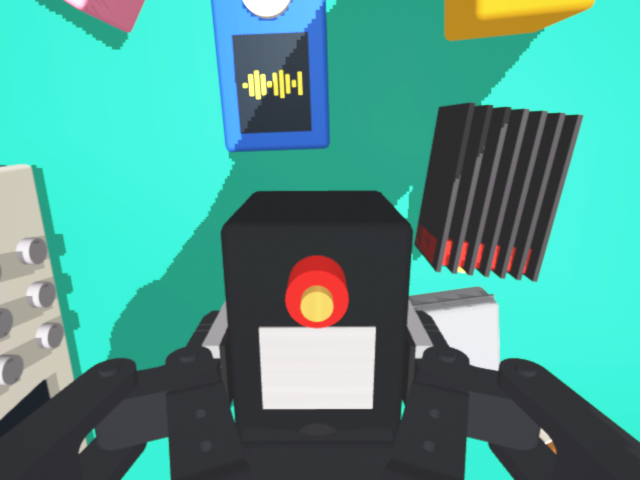

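Call:
arm_command:
  motion:
    - [0.3,[-0.04,0.4,0],[0,0,0]]
    - [0.3,[-0.05,0.7,0],[0,0,0]]
    - [0.3,[-0.05,0.8,0],[0,0,0]]
    - [0.3,[-0.05,0.8,0],[0,0,0]]
    - [0.3,[-0.05,0.8,0],[0,0,0]]
    - [0.3,[-0.05,0.8,0],[0,0,0]]
    - [0.3,[-0.05,0.8,0],[0,0,0]]
    - [0.3,[-0.05,0.8,0],[0,0,0]]
    - [0.3,[-0.05,0.8,0],[0,0,0]]
    - [0.3,[-0.05,0.7,0],[0,0,0]]
    - [0.3,[-0.05,0.5,0],[0,0,-0.5]]
    - [0.3,[0,0,0],[0,0,-0.5]]

```text
time: 37.35
ee_pos: [0.5644, 0.0784, 0.1162]
tcp_rot: [-180.0, -0.2, -173.6]
wrist_force: [-0.2, -1.1, -4.6]
opening: 0.0532
```

```bash
python3 - <<'E'
from h import *
im,c=snap('wrist','w26'); print(tip()[0],tip()[2]['opening']); print(delta([.5656,.0759,.0],-174))
E
```

```text
[0.56445996 0.07745069 0.14431008] 0.05344592242737915
(array([-0.02, -0.03,  1.94]), array([-0.  , -0.03,  0.08]))
```

View pics/w26.png

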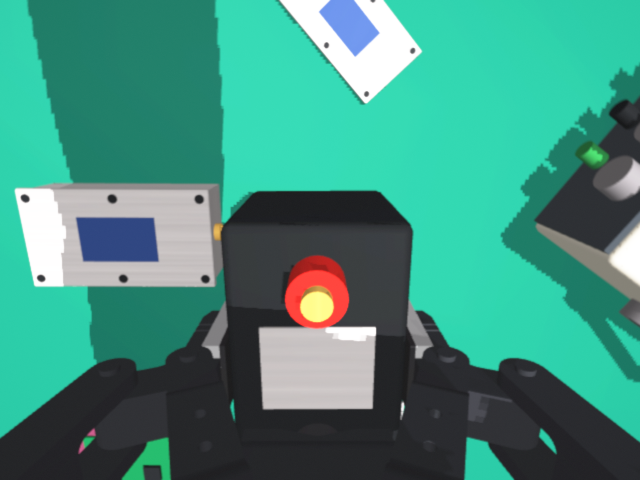

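```bash
python3 - <<'E'
from h import *
c=viewer.calibration('wrist')
P=np.array([onplane(c,u,v,.037) for u,v in [(25,198),(112,198),(199,198),(41,278),(123,278),(205,278)]])
print(P.mean(0),P[0]-P[2],np.degrees(np.arctan2(*(P[2]-P[0])[:2][::-1])))
E
```

```text
[ 0.57999411 -0.05127519  0.037     ] [ 0.01254635 -0.1093      0.        ] 96.54821854874763
```

Call:
arm_command:
  motion:
    - [0.3,[-0.02,-0.03,0.4],[0,0,0.08]]
    - [0.3,[0,0,0.6],[0,0,0]]
    - [0.3,[0,0,0.5],[0,0,0]]
    - [0.3,[0,0,0.3],[0,0,0]]
    - [0.3,[0,0,0.15],[0,0,0]]
    - [0.3,[0,0,0],[0,0,0]]

```text
time: 38.15
ee_pos: [0.5669, 0.0746, 0.0019]
tcp_rot: [-180.0, 0.0, -174.4]
wrist_force: [0.8, -0.3, -3.8]
opening: 0.0533
```

Call:
arm_command:
  motion:
    - [0.3,[0,0,0.05],[0,0,0]]
    - [0.3,[0,0,0],[0,0,0]]

```text
time: 38.4
ee_pos: [0.5674, 0.0747, -0.0002]
tcp_rot: [-180.0, 0.1, -174.3]
wrist_force: [0.4, 0.1, -4.7]
opening: 0.0533
```

Call:
arm_command:
  motion:
    - [0.3,[0,0,0.05],[0,0,0]]
    - [0.3,[0,0,0],[0,0,0]]

```text
time: 38.65
ee_pos: [0.5669, 0.0747, -0.004]
tcp_rot: [-180.0, 0.0, -174.3]
wrist_force: [-0.4, -0.8, -4.6]
opening: 0.0535
```

Call:
arm_command:
  motion:
    - [0.3,[0,0,0.04],[0,0,0]]
    - [0.3,[0,0,0],[0,0,0]]

```text
time: 38.9
ee_pos: [0.5672, 0.0747, -0.0057]
tcp_rot: [-180.0, 0.1, -174.3]
wrist_force: [-2.4, 0.1, 0.5]
opening: 0.053
```

Call:
arm_command:
  motion:
    - [0.85,[0,0,0],[0,0,0]]
    - [0.85,[0,0,0],[0,0,0]]
    - [0.85,[0,0,0],[0,0,0]]
    - [0.85,[0,0,-0.4],[0,0,0]]
    - [0.85,[0,0,-0.6],[0,0,0]]
    - [0.85,[0,0,-0.8],[0,0,0]]
    - [0.95,[0,0,-0.8],[0,0,0]]
    - [0.95,[0,0,-0.6],[0,0,0]]
    - [0.95,[0,0,0],[0,0,0]]

```text
time: 40.02
ee_pos: [0.5681, 0.0749, 0.189]
tcp_rot: [-180.0, 0.4, -174.3]
wrist_force: [0.1, -0.8, -0.5]
opening: 0.0813
```

```bash
python3 - <<'E'
from h import *
im,c=snap('wrist','w27',(0,60,460,400),1.7)
# load target grasp: yaw so tool y along load short axis (84.5deg) -> yaw 174.5
print(tip()[0]); print(delta([.506,-.289,.17],174.5))
E
```

```text
[0.56740813 0.0748004  0.21476248]
(array([ 1.62, -5.93,  0.28]), array([0.  , 0.03, 1.86]))
```

View pics/w27.png

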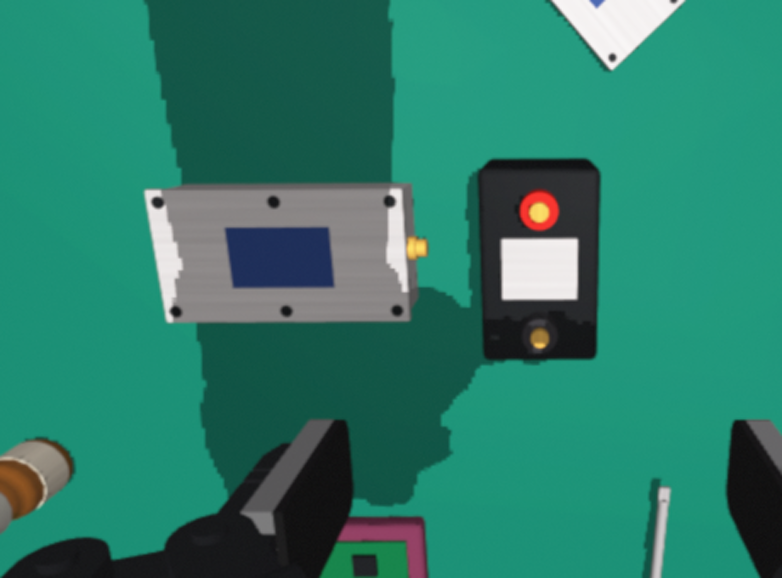

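Shunt is standing upright to the left of the housing. I'll check the gap in numbers and move on to the load.

```bash
cat >> h.py <<'E'
def rel(p,amp=(.579,-.0505),yaw=6.0):
    a=np.radians(yaw); d=np.array(p)[:2]-np.array(amp); return np.round([np.cos(a)*d[0]+np.sin(a)*d[1],-np.sin(a)*d[0]+np.cos(a)*d[1]],4)
E
python3 - <<'E'
from h import *
c=viewer.calibration('wrist')
g=lambda L:[np.array(p)/1.7+[0,60] for p in L]
P=np.array([onplane(c,*p,.037) for p in g([(158,202),(274,202),(390,201),(176,312),(287,311),(397,310)])]).mean(0)
d=np.array([onplane(c,*p,.037) for p in g([(158,202),(390,201)])]);y=np.degrees(np.arctan2(*(d[1]-d[0])[:2][::-1]))-90
s=quad(c,g([(480,170),(600,170),(596,358),(485,358)]),.06)
print(P,y,s,rel(s[0],P[:2],y))
E
```

```text
[ 0.57797461 -0.04907674  0.037     ] 5.953932494976144 (array([0.5652, 0.0752]), array([0.0516, 0.0861, 0.0517, 0.0861]), array([  95.7,    5.9,  -84.3, -174.2])) [0.0002 0.1249]
```

Call:
arm_command:
  motion:
    - [0.95,[0.2,-0.5,0],[0,0,0]]
    - [0.95,[0.2,-0.8,0],[0,0,0]]
    - [0.95,[0.2,-0.8,0],[0,0,0]]
    - [0.95,[0.2,-0.8,0],[0,0,0]]
    - [0.95,[0.2,-0.8,0],[0,0,0]]
    - [0.95,[0.2,-0.8,0],[0,0,0]]
    - [0.95,[0.2,-0.8,0],[0,0,0]]
    - [0.95,[0.22,-0.63,0],[0,0,0.9]]
    - [0.95,[0,0,0.2],[0,0,0.96]]
    - [0.95,[0,0,0],[0,0,0]]

```text
time: 41.32
ee_pos: [0.5042, -0.2889, 0.1713]
tcp_rot: [179.9, -0.1, 174.5]
wrist_force: [-0.1, 0.2, 0.3]
opening: 0.0809
```

```bash
python3 - <<'E'
from h import *
im,c=snap('wrist','w28'); print(tip()[0],tip()[2]['tcp_rot'])
E
```

```text
[ 0.50459306 -0.28865009  0.20028628] [ 1.79943659e+02 -7.87645318e-02  1.74610115e+02]
```

View pics/w28.png

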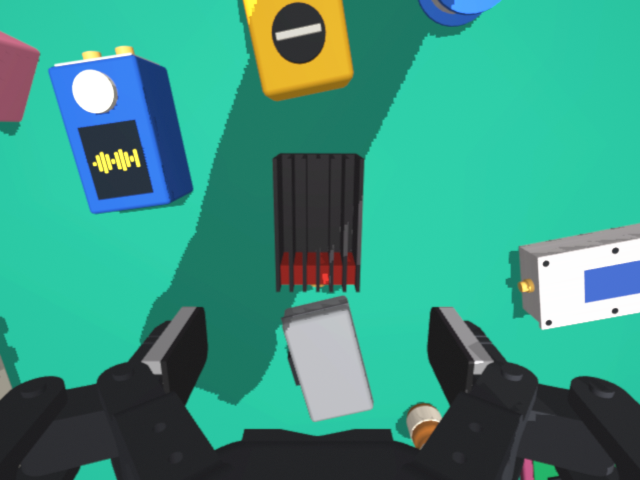

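```bash
python3 - <<'E'
from h import *
c=viewer.calibration('wrist')
s=quad(c,[(274,157),(364,157),(359.5,291),(277,291)],.06); print(s)
p=s[0]; a=np.radians(84.6); p=p-.0014*np.array([np.cos(a),np.sin(a)]); print(p,delta([*p,-.012],174.6))
E
```

```text
(array([ 0.5059, -0.2871]), array([0.0625, 0.1005, 0.0631, 0.1005]), array([ 84.7,  -5.4, -95.3, 174.2]))
[ 0.50576825 -0.28849379] (array([-0.02,  0.  ,  3.07]), array([ 0.01, -0.01,  0.  ]))
```

Call:
arm_command:
  motion:
    - [0.95,[-0.02,0,0.5],[0,0,0]]
    - [0.95,[0,0,0.6],[0,0,0]]
    - [0.95,[0,0,0.7],[0,0,0]]
    - [0.95,[0,0,0.7],[0,0,0]]
    - [0.95,[0,0,0.5],[0,0,0]]
    - [0.3,[0,0,0.07],[0,0,0]]
    - [0.3,[0,0,0],[0,0,0]]
    - [0.3,[0,0,0],[0,0,0]]
    - [0.3,[0,0,0],[0,0,0]]
  newtons: 70

```text
time: 42.5
ee_pos: [0.5069, -0.2892, -0.0098]
tcp_rot: [-180.0, 0.1, 174.5]
wrist_force: [-0.4, 0.1, -5.4]
opening: 0.0631
```

```bash
python3 - <<'E'
from h import *
print(tip()[0],pose()[0],tip()[2]['opening'])
E
```

```text
[ 0.50682034 -0.28920806  0.01820202] [ 0.50686653 -0.28922418 -0.00979794] 0.06312329393010714
```

Call:
arm_command:
  motion:
    - [0.3,[0,0,-0.4],[0,0,0]]
    - [0.3,[0,0,-0.6],[0,0,0]]
    - [0.3,[0,0,-0.6],[0,0,0]]
    - [0.3,[0,0,-0.5],[0,0,0]]
    - [0.3,[0,0,0],[0,0,0]]

```text
time: 43.12
ee_pos: [0.5077, -0.2898, 0.1182]
tcp_rot: [-179.9, 0.3, 174.5]
wrist_force: [-0.3, 0.9, -4.2]
opening: 0.0631
```

```bash
python3 - <<'E'
from h import *
print(delta([.6821,-.0406,.11],96))
E
```

```text
(array([-2.49,  4.41,  0.14]), array([ 0.02,  0.06, 13.08]))
```

Call:
arm_command:
  motion:
    - [0.3,[-0.25,0.44,0],[0,0,0]]
    - [0.3,[-0.32,0.57,0],[0,0,0]]
    - [0.3,[-0.32,0.57,0],[0,0,0]]
    - [0.3,[-0.32,0.57,0],[0,0,0]]
    - [0.3,[-0.32,0.57,0],[0,0,0]]
    - [0.3,[-0.32,0.57,0],[0,0,0]]
    - [0.3,[-0.32,0.57,0],[0,0,0]]
    - [0.3,[-0.32,0.55,0],[0,0,0]]
    - [0.3,[0,0,0],[0,0,1]]
    - [0.3,[0,0,0],[0,0,1]]
    - [0.3,[0,0,0],[0,0,1]]
    - [0.3,[0,0,0],[0,0,1]]

```text
time: 44.62
ee_pos: [0.6799, -0.04, 0.1132]
tcp_rot: [-179.9, -0.1, 150.3]
wrist_force: [-0.1, -0.5, -3.8]
opening: 0.0635
```

Call:
arm_command:
  motion:
    - [0.3,[0,0,0],[0,0,1]]
    - [0.3,[0,0,0],[0,0,1]]
    - [0.3,[0,0,0],[0,0,1]]
    - [0.3,[0,0,0],[0,0,1]]
    - [0.3,[0,0,0],[0,0,1]]
    - [0.3,[0,0,0],[0,0,1]]
    - [0.3,[0,0,0],[0,0,1]]
    - [0.3,[0,0,0],[0,0,1]]
    - [0.3,[0,0,0],[0,0,1]]
    - [0.3,[0,0,0],[0,0,0]]

```text
time: 45.88
ee_pos: [0.6799, -0.04, 0.1136]
tcp_rot: [-179.9, -0.0, 96.5]
wrist_force: [-0.2, 0.1, -5.0]
opening: 0.0634
```

```bash
python3 - <<'E'
from h import *
print(pose()[0],pose()[2]['tcp_rot'],delta([.6821,-.0406,-.005],96)); snap('wrist','w29')
E
```

```text
[ 0.67993755 -0.04001496  0.11364969] [-1.79915461e+02 -3.47855732e-03  9.65405083e+01] (array([-0.01,  0.04,  1.98]), array([-0.01, -0.  ,  0.09]))
```

View pics/w29.png

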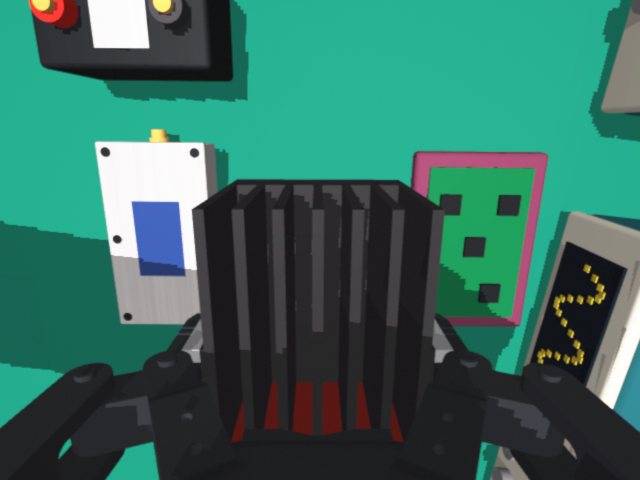

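```bash
python3 - <<'E'
from h import *
c=viewer.calibration('wrist')
for p in ((414,155),(424,320)): print(rel(onplane(c,*p,.014)))
E
```

```text
[0.1666 0.0532]
[ 0.1838 -0.0676]
```

Call:
arm_command:
  motion:
    - [0.3,[-0.01,0.04,0.4],[0,0,0.09]]
    - [0.3,[0,0,0.6],[0,0,0]]
    - [0.3,[0,0,0.5],[0,0,0]]
    - [0.3,[0,0,0.3],[0,0,0]]
    - [0.3,[0,0,0.15],[0,0,0]]
    - [0.3,[0,0,0.04],[0,0,0]]
    - [0.3,[0,0,0],[0,0,0]]

```text
time: 46.8
ee_pos: [0.6837, -0.0404, -0.0027]
tcp_rot: [179.9, 0.0, 96.0]
wrist_force: [-0.3, -0.7, -5.4]
opening: 0.0634
```

Call:
arm_command:
  motion:
    - [0.3,[0,0,0.05],[0,0,0]]
    - [0.3,[0,0,0],[0,0,0]]

```text
time: 47.05
ee_pos: [0.6832, -0.0404, -0.0065]
tcp_rot: [179.9, 0.0, 96.0]
wrist_force: [-0.1, -0.8, -5.2]
opening: 0.0631
```

Call:
arm_command:
  motion:
    - [0.3,[0,0,0.03],[0,0,0]]
    - [0.3,[0,0,0],[0,0,0]]

```text
time: 47.3
ee_pos: [0.683, -0.0404, -0.0087]
tcp_rot: [180.0, 0.0, 96.0]
wrist_force: [-0.0, -1.9, -5.1]
opening: 0.0634
```

Call:
arm_command:
  motion:
    - [0.3,[0,0,0.025],[0,0,0]]
    - [0.3,[0,0,0],[0,0,0]]

```text
time: 47.55
ee_pos: [0.683, -0.0404, -0.0102]
tcp_rot: [180.0, 0.0, 96.0]
wrist_force: [0.2, -0.9, -4.9]
opening: 0.0635
```

Call:
arm_command:
  motion:
    - [0.88,[0,0,0],[0,0,0]]
    - [0.88,[0,0,0],[0,0,0]]
    - [0.88,[0,0,0],[0,0,0]]
    - [0.88,[0,0,-0.4],[0,0,0]]
    - [0.88,[0,0,-0.6],[0,0,0]]
    - [0.88,[0,0,-0.8],[0,0,0]]
    - [0.95,[0,0,-0.8],[0,0,0]]
    - [0.95,[0,0,-0.6],[0,0,0]]
    - [0.95,[0,0,0],[0,0,0]]

```text
time: 48.68
ee_pos: [0.6842, -0.0404, 0.186]
tcp_rot: [179.6, 0.1, 96.0]
wrist_force: [0.5, -0.0, 0.1]
opening: 0.0814
```

```bash
python3 - <<'E'
from h import *
snap('wrist','w30');print(pose()[0],delta([.4285,-.424,.19],183))
E
```

```text
[ 0.68365196 -0.04037961  0.18358101] (array([-5.92, -4.89, -0.12]), array([  0.02,   0.03, -14.51]))
```

View pics/w30.png

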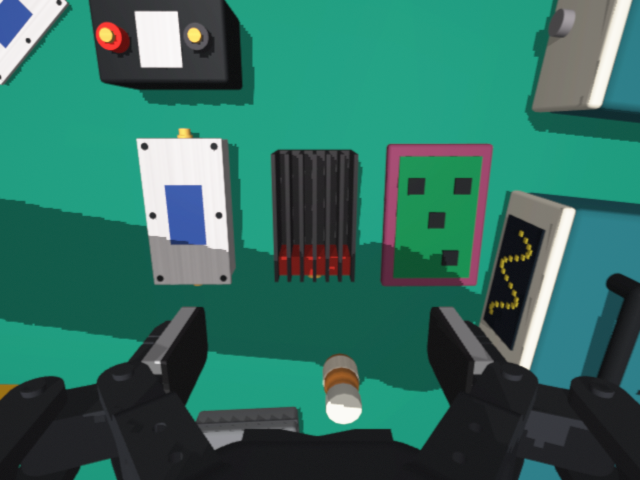

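```bash
cat >> h.py <<'E'
def amp_from(c,six):
    P=np.array([onplane(c,*p,.037) for p in six]); m=P.mean(0)[:2]; d=P[2]-P[0]; y=np.degrees(np.arctan2(d[1],d[0]))
    y=(y-90+90)%180-90; return m,y
E
python3 - <<'E'
from h import *
c=viewer.calibration('wrist')
m,y=amp_from(c,[(144,146),(152,215),(160,278),(214,145),(218.5,215),(223,279)])
s=quad(c,[(272,152),(357,152),(353.5,281),(275,281)],.06)
print(m,y,s,rel(s[0],m,y))
E
```

```text
[ 0.57946958 -0.04987269] 6.089313365330071 (array([ 0.6833, -0.0373]), array([0.0611, 0.0997, 0.062 , 0.0996]), array([   6. ,  -84. , -174.1,   95.5])) [0.1046 0.0015]
```

Call:
arm_command:
  motion:
    - [0.95,[-0.4,-0.33,0],[0,0,0]]
    - [0.95,[-0.62,-0.51,0],[0,0,0]]
    - [0.95,[-0.7,-0.58,0],[0,0,0]]
    - [0.95,[-0.7,-0.58,0],[0,0,0]]
    - [0.95,[-0.7,-0.58,0],[0,0,0]]
    - [0.95,[-0.7,-0.58,0],[0,0,0]]
    - [0.95,[-0.7,-0.58,0],[0,0,0]]
    - [0.95,[-0.7,-0.58,0],[0,0,0]]
    - [0.95,[-0.7,-0.57,0],[0,0,0]]
    - [0.95,[0,0,0],[0,0,-1]]
    - [0.95,[0,0,0],[0,0,-1]]
    - [0.95,[0,0,0],[0,0,-1]]

```text
time: 50.22
ee_pos: [0.4274, -0.4239, 0.1802]
tcp_rot: [180.0, -0.1, 114.1]
wrist_force: [0.6, -0.4, 0.4]
opening: 0.0814
```

Call:
arm_command:
  motion:
    - [0.95,[0,0,0],[0,0,-1]]
    - [0.95,[0,0,0],[0,0,-1]]
    - [0.95,[0,0,0],[0,0,-1]]
    - [0.95,[0,0,0],[0,0,-1]]
    - [0.95,[0,0,0],[0,0,-1]]
    - [0.95,[0,0,0],[0,0,-1]]
    - [0.95,[0,0,0],[0,0,-1]]
    - [0.95,[0,0,0],[0,0,-1]]
    - [0.95,[0,0,0],[0,0,-1]]
    - [0.95,[0,0,0],[0,0,-1]]
    - [0.95,[0,0,0],[0,0,-1]]
    - [0.95,[0,0,0],[0,0,-0.5]]

```text
time: 51.72
ee_pos: [0.4276, -0.4237, 0.1802]
tcp_rot: [179.9, -0.0, -176.9]
wrist_force: [-0.5, 0.3, -0.9]
opening: 0.0814
```

Call:
arm_command:
  motion:
    - [0.95,[0,0,0],[0,0,0]]

```text
time: 51.85
ee_pos: [0.4276, -0.4237, 0.1805]
tcp_rot: [179.9, -0.0, -177.1]
wrist_force: [0.0, 0.6, -0.8]
opening: 0.0811
```

```bash
python3 - <<'E'
from h import *
snap('wrist','w31');print(pose()[0],pose()[2]['tcp_rot'])
E
```

```text
[ 0.42765152 -0.42378806  0.18072905] [ 1.79951993e+02 -5.84925768e-03 -1.77113810e+02]
```

View pics/w31.png

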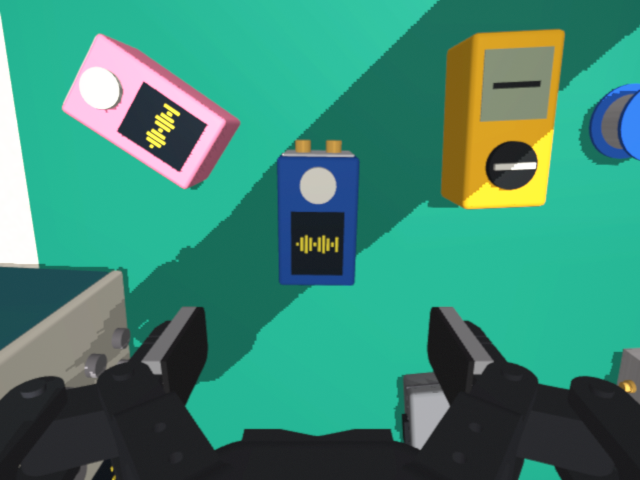

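```bash
python3 - <<'E'
from h import *
c=viewer.calibration('wrist')
s=quad(c,[(278,155),(358,155),(355,285),(280,285)],.06); print(s)
e,M,o=pose(); p=s[0]-.0014*M[:2,1]; print(p,delta([*p,-.012],182.9))
E
```

```text
(array([ 0.4279, -0.423 ]), array([0.0571, 0.0998, 0.0588, 0.0998]), array([  92.9,    3.2,  -87.1, -177.7]))
[ 0.42797049 -0.42439822] (array([-0.01, -0.01,  3.21]), array([ 0.01, -0.  , -0.  ]))
```

Call:
arm_command:
  motion:
    - [0.95,[-0.01,-0.01,0.5],[0,0,0]]
    - [0.95,[0,0,0.7],[0,0,0]]
    - [0.95,[0,0,0.7],[0,0,0]]
    - [0.95,[0,0,0.7],[0,0,0]]
    - [0.95,[0,0,0.5],[0,0,0]]
    - [0.3,[0,0,0.11],[0,0,0]]
    - [0.3,[0,0,0],[0,0,0]]
    - [0.3,[0,0,0],[0,0,0]]
    - [0.3,[0,0,0],[0,0,0]]
  newtons: 60

```text
time: 53.02
ee_pos: [0.4291, -0.425, -0.01]
tcp_rot: [-179.9, 0.1, -177.0]
wrist_force: [0.9, -0.7, -4.2]
opening: 0.0596
```

```bash
python3 - <<'E'
from h import *
e,M,o=pose(); print(e)
off=M.T@(np.array([.4279,-.4230,e[2]])-e); print(off)
a=np.radians(6); amp=np.array([.579,-.0502]); t=amp-.131*np.array([-np.sin(a),np.cos(a)])
ya=np.radians(186); tx=np.array([np.cos(ya),np.sin(ya)]); ty=np.array([np.sin(ya),-np.cos(ya)])
ee=t-off[0]*tx-.0014*ty; print(t,ee)
E
```

```text
[ 0.42908393 -0.4249823  -0.00998731]
[ 1.08028598e-03  2.04062989e-03 -3.95137513e-06]
[ 0.59269323 -0.18048237] [ 0.59391394 -0.18176178]
```

Call:
arm_command:
  motion:
    - [0.3,[0,0,-0.4],[0,0,0]]
    - [0.3,[0,0,-0.6],[0,0,0]]
    - [0.3,[0,0,-0.6],[0,0,0]]
    - [0.3,[0,0,-0.5],[0,0,0]]
    - [0.3,[0,0,0],[0,0,0]]

```text
time: 53.65
ee_pos: [0.4297, -0.4257, 0.1181]
tcp_rot: [-179.8, 0.2, -177.0]
wrist_force: [0.2, -0.0, -5.2]
opening: 0.0596
```

```bash
python3 - <<'E'
from h import *
print(delta([.594,-.1818,.118],186))
E
```

```text
(array([-2.94,  3.92, -0.  ]), array([-0.04,  0.04, -0.51]))
```

Call:
arm_command:
  motion:
    - [0.3,[-0.24,0.32,0],[0,0,0]]
    - [0.3,[-0.4,0.53,0],[0,0,0]]
    - [0.3,[-0.46,0.61,0],[0,0,0]]
    - [0.3,[-0.46,0.61,0],[0,0,0]]
    - [0.3,[-0.46,0.61,0],[0,0,0]]
    - [0.3,[-0.46,0.62,0],[0,0,0]]
    - [0.3,[-0.46,0.62,0],[0,0,0]]
    - [0.3,[0,0,0],[0,0,-0.51]]
    - [0.3,[0,0,0],[0,0,0]]

```text
time: 54.78
ee_pos: [0.5923, -0.18, 0.1134]
tcp_rot: [180.0, -0.1, -173.9]
wrist_force: [0.1, -0.8, -3.9]
opening: 0.0593
```

```bash
python3 - <<'E'
from h import *
print(delta([.594,-.1818,-.007],186));snap('wrist','w32')
E
```

```text
(array([-0.03, -0.03,  2.01]), array([ 0.  , -0.01,  0.01]))
```

View pics/w32.png

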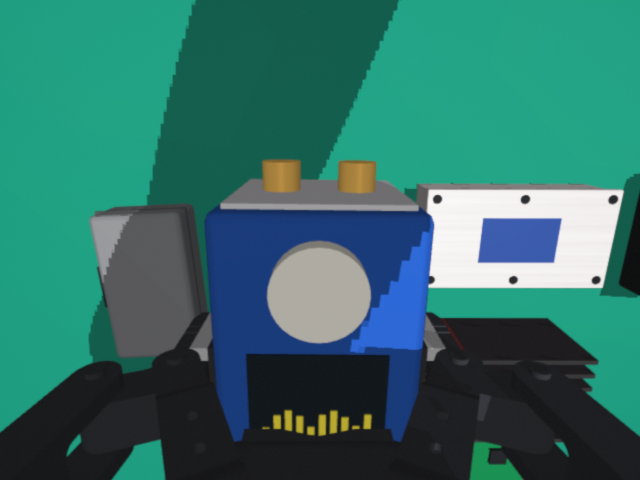

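Call:
arm_command:
  motion:
    - [0.3,[-0.03,-0.03,0.4],[0,0,0]]
    - [0.3,[0,0,0.6],[0,0,0]]
    - [0.3,[0,0,0.5],[0,0,0]]
    - [0.3,[0,0,0.3],[0,0,0]]
    - [0.3,[0,0,0.15],[0,0,0]]
    - [0.3,[0,0,0.06],[0,0,0]]
    - [0.3,[0,0,0],[0,0,0]]

```text
time: 55.7
ee_pos: [0.5952, -0.1825, -0.0045]
tcp_rot: [-180.0, 0.1, -174.0]
wrist_force: [0.0, -0.3, -3.7]
opening: 0.0596
```

Call:
arm_command:
  motion:
    - [0.3,[0,0,0.03],[0,0,0]]
    - [0.3,[0,0,0.02],[0,0,0]]
    - [0.3,[0,0,0],[0,0,0]]

```text
time: 56.08
ee_pos: [0.5948, -0.1823, -0.0082]
tcp_rot: [-180.0, 0.1, -174.0]
wrist_force: [0.8, 0.3, -5.0]
opening: 0.0594
```

Call:
arm_command:
  motion:
    - [0.3,[0,0,0.03],[0,0,0]]
    - [0.3,[0,0,0.01],[0,0,0]]
    - [0.3,[0,0,0],[0,0,0]]

```text
time: 56.45
ee_pos: [0.5947, -0.1823, -0.0108]
tcp_rot: [-180.0, 0.0, -174.0]
wrist_force: [-0.6, -0.0, -4.9]
opening: 0.0594
```

Call:
arm_command:
  motion:
    - [0.85,[0,0,0],[0,0,0]]
    - [0.85,[0,0,0],[0,0,0]]
    - [0.85,[0,0,0],[0,0,0]]
    - [0.85,[0,0,-0.4],[0,0,0]]
    - [0.85,[0,0,-0.6],[0,0,0]]
    - [0.85,[0,0,-0.8],[0,0,0]]
    - [0.95,[0,0,-0.8],[0,0,0]]
    - [0.95,[0,0,-0.6],[0,0,0]]
    - [0.95,[0,0,0],[0,0,0]]

```text
time: 57.58
ee_pos: [0.5959, -0.1826, 0.1851]
tcp_rot: [-179.9, 0.4, -174.0]
wrist_force: [0.3, -0.1, -1.2]
opening: 0.0811
```

```bash
python3 - <<'E'
from h import *
snap('wrist','w33');print(pose()[0],delta([.351,-.291,.19],184.8))
E
```

```text
[ 0.59529952 -0.18245429  0.18275676] (array([ 4.24, -1.37, -0.13]), array([-0.01,  0.03,  0.2 ]))
```

View pics/w33.png

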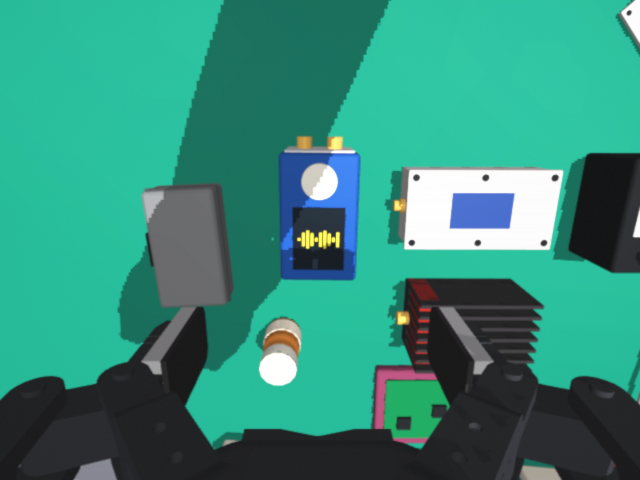

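```bash
python3 - <<'E'
from h import *
c=viewer.calibration('wrist')
m,y=amp_from(c,[(417,178),(486,178),(556,178),(411,243),(478,243),(543,243)])
s=quad(c,[(279,152),(359,152),(356,279),(281,279)],.06)
print(m,y,s,rel(s[0],m,y))
E
```

```text
[ 0.5782824  -0.05102657] 6.076663816702521 (array([ 0.5928, -0.1816]), array([0.0574, 0.0976, 0.059 , 0.0977]), array([  96.1,    6.4,  -83.9, -174.6])) [ 0.0006 -0.1314]
```

Call:
arm_command:
  motion:
    - [0.95,[0.4,-0.13,0],[0,0,0]]
    - [0.95,[0.6,-0.2,0],[0,0,0]]
    - [0.95,[0.65,-0.21,0],[0,0,0]]
    - [0.95,[0.65,-0.21,0],[0,0,0]]
    - [0.95,[0.65,-0.21,0],[0,0,0]]
    - [0.95,[0.65,-0.21,0],[0,0,0]]
    - [0.95,[0.64,-0.2,0],[0,0,0]]
    - [0.95,[0,0,0],[0,0,0.2]]
    - [0.95,[0,0,0],[0,0,0]]

```text
time: 58.75
ee_pos: [0.3503, -0.2905, 0.1803]
tcp_rot: [180.0, 0.0, -175.2]
wrist_force: [-0.1, 0.3, 0.1]
opening: 0.081
```

```bash
python3 - <<'E'
from h import *
snap('wrist','w34');print(pose()[0],pose()[2]['tcp_rot'])
E
```

```text
[ 0.35061439 -0.29035292  0.18040805] [ 1.79980028e+02  2.70529440e-02 -1.75157143e+02]
```

View pics/w34.png

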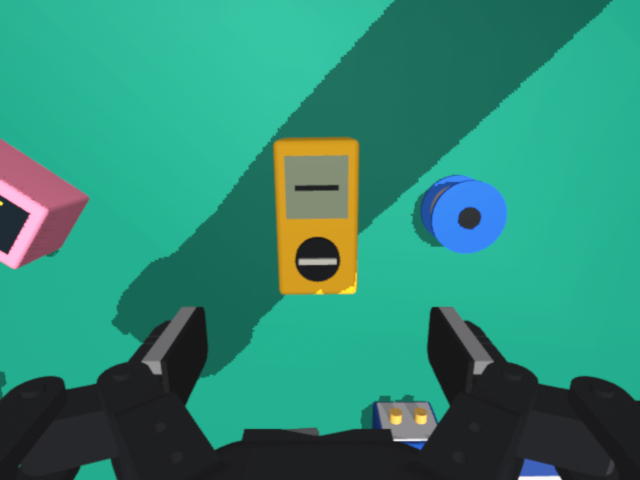

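```bash
python3 - <<'E'
from h import *
c=viewer.calibration('wrist')
s=quad(c,[(274,139),(359,139),(356,294),(279,294)],.06); print(s)
e,M,o=pose(); p=s[0]-.0014*M[:2,1]; print(p,delta([*p,-.012],184.8))
E
```

```text
(array([ 0.3491, -0.2903]), array([0.0599, 0.1184, 0.0607, 0.1184]), array([  94.9,    5.4,  -85.1, -174.9]))
[ 0.34921819 -0.291695  ] (array([ 0.03, -0.02,  3.21]), array([0.  , 0.  , 0.01]))
```

Call:
arm_command:
  motion:
    - [0.95,[0.03,-0.02,0.5],[0,0,0]]
    - [0.95,[0,0,0.7],[0,0,0]]
    - [0.95,[0,0,0.7],[0,0,0]]
    - [0.95,[0,0,0.7],[0,0,0]]
    - [0.95,[0,0,0.5],[0,0,0]]
    - [0.3,[0,0,0.11],[0,0,0]]
    - [0.3,[0,0,0],[0,0,0]]
    - [0.3,[0,0,0],[0,0,0]]
    - [0.3,[0,0,0],[0,0,0]]
  newtons: 60

```text
time: 59.92
ee_pos: [0.3491, -0.2924, -0.0107]
tcp_rot: [-179.9, 0.1, -175.2]
wrist_force: [-0.1, 0.4, -3.5]
opening: 0.0614
```

```bash
python3 - <<'E'
from h import *
e,M,o=pose(); print(e)
off=M.T@(np.array([.3491,-.2903,e[2]])-e); print(off)
a=np.radians(6); amp=np.array([.579,-.0502]); t=amp-.104*np.array([np.cos(a),np.sin(a)])
ya=np.radians(96); tx=np.array([np.cos(ya),np.sin(ya)]); ty=np.array([np.sin(ya),-np.cos(ya)])
ee=t-off[0]*tx-.0014*ty; print(t,ee)
E
```

```text
[ 0.34914454 -0.29237773 -0.01071294]
[-1.30186113e-04  2.07412861e-03 -2.07294081e-06]
[ 0.47556972 -0.06107096] [ 0.47416378 -0.06108783]
```

Call:
arm_command:
  motion:
    - [0.3,[0,0,-0.4],[0,0,0]]
    - [0.3,[0,0,-0.6],[0,0,0]]
    - [0.3,[0,0,-0.6],[0,0,0]]
    - [0.3,[0,0,-0.5],[0,0,0]]
    - [0.3,[0,0,0],[0,0,0]]

```text
time: 60.55
ee_pos: [0.3497, -0.293, 0.1169]
tcp_rot: [-179.8, 0.2, -175.2]
wrist_force: [0.1, -0.0, -4.0]
opening: 0.0616
```

```bash
python3 - <<'E'
from h import *
print(delta([.4740,-.0607,.118],96))
E
```

```text
(array([-2.39,  3.68, -0.02]), array([ 0.  ,  0.06, 14.8 ]))
```

Call:
arm_command:
  motion:
    - [0.3,[-0.29,0.45,0],[0,0,0]]
    - [0.3,[-0.35,0.54,0],[0,0,0]]
    - [0.3,[-0.35,0.54,0],[0,0,0]]
    - [0.3,[-0.35,0.54,0],[0,0,0]]
    - [0.3,[-0.35,0.54,0],[0,0,0]]
    - [0.3,[-0.35,0.54,0],[0,0,0]]
    - [0.3,[-0.35,0.53,0],[0,0,0]]
    - [0.3,[0,0,0],[0,0,1]]
    - [0.3,[0,0,0],[0,0,1]]
    - [0.3,[0,0,0],[0,0,1]]
    - [0.3,[0,0,0],[0,0,1]]
    - [0.3,[0,0,0],[0,0,1]]

```text
time: 62.05
ee_pos: [0.4724, -0.0599, 0.113]
tcp_rot: [-180.0, -0.0, 154.6]
wrist_force: [0.8, 0.3, -3.5]
opening: 0.0613
```

Call:
arm_command:
  motion:
    - [0.3,[0,0,0],[0,0,1]]
    - [0.3,[0,0,0],[0,0,1]]
    - [0.3,[0,0,0],[0,0,1]]
    - [0.3,[0,0,0],[0,0,1]]
    - [0.3,[0,0,0],[0,0,1]]
    - [0.3,[0,0,0],[0,0,1]]
    - [0.3,[0,0,0],[0,0,1]]
    - [0.3,[0,0,0],[0,0,1]]
    - [0.3,[0,0,0],[0,0,1]]
    - [0.3,[0,0,0],[0,0,0.8]]
    - [0.3,[0,0,0],[0,0,0]]

```text
time: 63.42
ee_pos: [0.4724, -0.0599, 0.1132]
tcp_rot: [-180.0, -0.0, 96.0]
wrist_force: [-0.7, -1.1, -3.1]
opening: 0.0613
```

```bash
python3 - <<'E'
from h import *
print(delta([.4742,-.0610,-.007],96));snap('wrist','w35')
E
```

```text
(array([-0.02,  0.03,  2.  ]), array([-0.01, -0.  ,  0.01]))
```

View pics/w35.png

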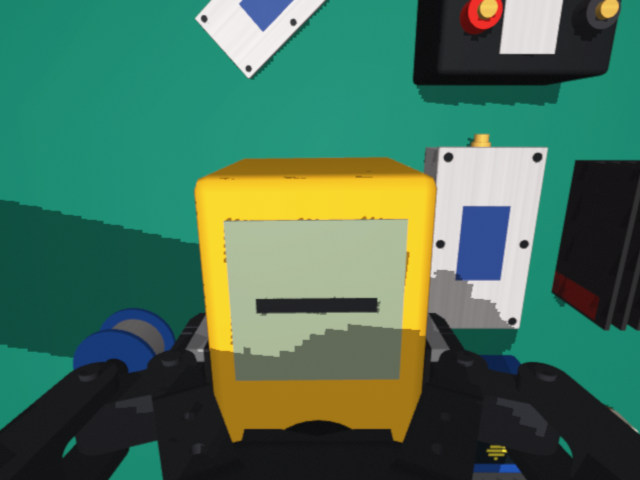

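Call:
arm_command:
  motion:
    - [0.3,[-0.02,0.03,0.4],[0,0,0]]
    - [0.3,[0,0,0.6],[0,0,0]]
    - [0.3,[0,0,0.5],[0,0,0]]
    - [0.3,[0,0,0.3],[0,0,0]]
    - [0.3,[0,0,0.15],[0,0,0]]
    - [0.3,[0,0,0.06],[0,0,0]]
    - [0.3,[0,0,0],[0,0,0]]

```text
time: 64.35
ee_pos: [0.4754, -0.0611, -0.0054]
tcp_rot: [179.9, 0.0, 96.0]
wrist_force: [0.4, 0.5, -3.5]
opening: 0.0617
```

Call:
arm_command:
  motion:
    - [0.3,[0,0,0.03],[0,0,0]]
    - [0.3,[0,0,0.03],[0,0,0]]
    - [0.3,[0,0,0.02],[0,0,0]]
    - [0.3,[0,0,0],[0,0,0]]

```text
time: 64.85
ee_pos: [0.4749, -0.061, -0.0109]
tcp_rot: [180.0, 0.0, 96.0]
wrist_force: [0.3, -0.5, -2.9]
opening: 0.0614
```

Call:
arm_command:
  motion:
    - [0.85,[0,0,0.01],[0,0,0]]
    - [0.85,[0,0,0],[0,0,0]]
    - [0.85,[0,0,0],[0,0,0]]
    - [0.85,[0,0,-0.4],[0,0,0]]
    - [0.85,[0,0,-0.6],[0,0,0]]
    - [0.85,[0,0,-0.8],[0,0,0]]
    - [0.95,[0,0,-0.8],[0,0,0]]
    - [0.95,[0,0,-0.6],[0,0,0]]
    - [0.95,[0,0,0],[0,0,0]]

```text
time: 65.97
ee_pos: [0.4761, -0.0611, 0.1836]
tcp_rot: [179.7, 0.1, 96.0]
wrist_force: [-0.7, -0.1, -1.3]
opening: 0.0809
```

```bash
python3 - <<'E'
from h import *
snap('wrist','w36')
E
```

```text
(no output)
```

View pics/w36.png

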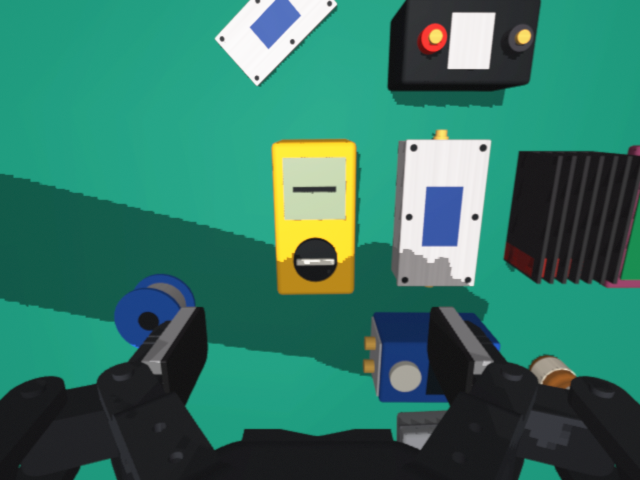

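```bash
python3 - <<'E'
from h import *
c=viewer.calibration('wrist')
m,y=amp_from(c,[(413,148),(409,217),(404.5,280),(483,148),(475,217),(467,279.5)])
s=quad(c,[(272,142),(357,142),(354,294),(277,294)],.06)
print(m,y,s,rel(s[0],m,y)); print(delta([.42,.1,.3],96))
E
```

```text
[ 0.57749508 -0.05001425] 6.178275253754833 (array([ 0.4756, -0.0595]), array([0.0603, 0.117 , 0.061 , 0.1169]), array([   6.1,  -83.5, -174. ,   96.2])) [-0.1023  0.0015]
(array([ 2.76, -0.63, -1.98]), array([0.03, 0.01, 0.  ]))
```

Call:
arm_command:
  motion:
    - [0.95,[0,-0.3,-0.6],[0,0,0]]
    - [0.95,[0,-0.5,-0.6],[0,0,0]]
    - [0.95,[0,-0.6,-0.6],[0,0,0]]
    - [0.95,[0,-0.6,0],[0,0,0]]
    - [0.95,[0,-0.6,0],[0,0,0]]
    - [0.95,[0,0,0],[0,0,0]]
    - [0.95,[0,0,0],[0,0,0]]

```text
time: 66.9
ee_pos: [0.3198, -0.0773, 0.2876]
tcp_rot: [180.0, 0.0, 96.0]
wrist_force: [0.2, -0.0, 0.5]
opening: 0.0811
```

```bash
python3 - <<'E'
from h import *
snap('wrist','w37');snap('scene','s37');snap('top','t37')
E
```

```text
(no output)
```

View pics/w37.png

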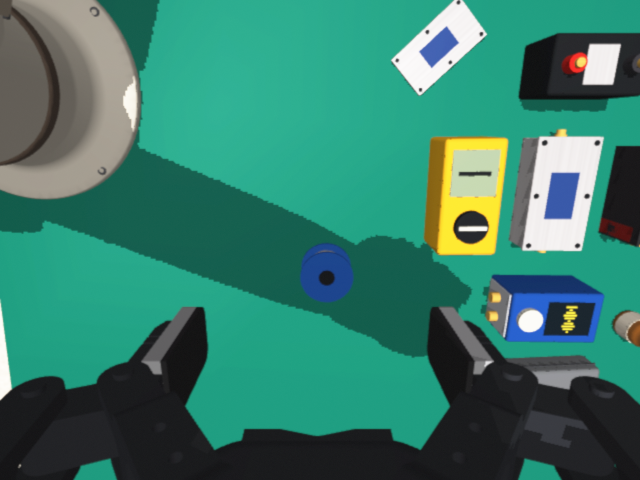

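View pics/s37.png

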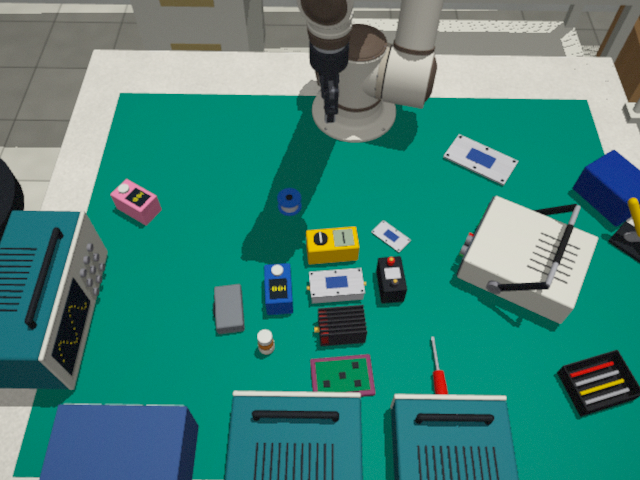

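View pics/t37.png

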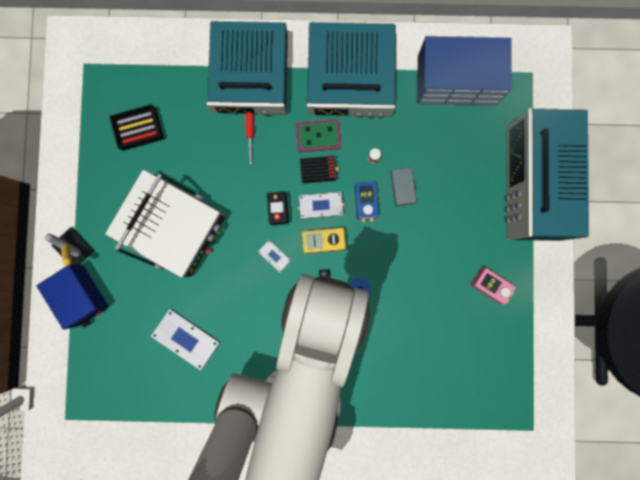

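```bash
python3 - <<'E'
from h import *
im=cv2.imread('pics/t37.png'); c=viewer.calibration('top')
cv2.imwrite('pics/t37c.png',cv2.resize(im[140:260,240:420],None,fx=4.4,fy=4.4,interpolation=cv2.INTER_CUBIC))
s=cv2.imread('pics/s37.png'); cv2.imwrite('pics/s37c.png',cv2.resize(s[210:360,250:430],None,fx=4.4,fy=4.4,interpolation=cv2.INTER_CUBIC)[:600])
E
```

```text
(no output)
```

View pics/t37c.png

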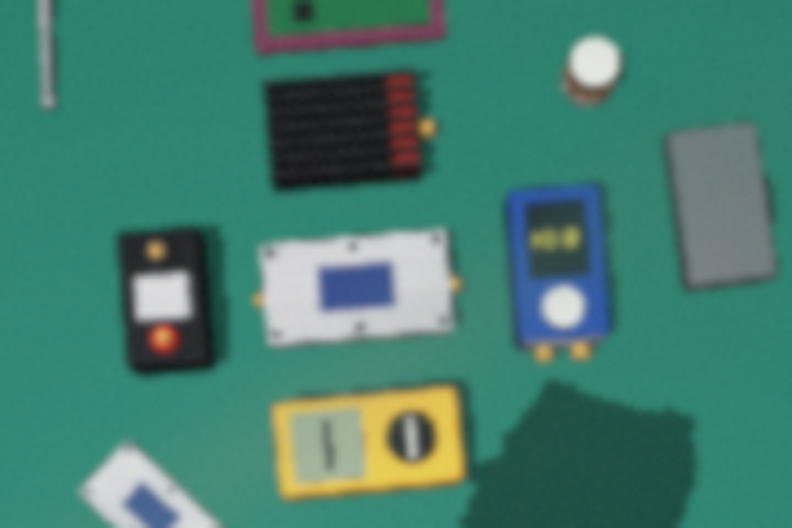

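View pics/s37c.png

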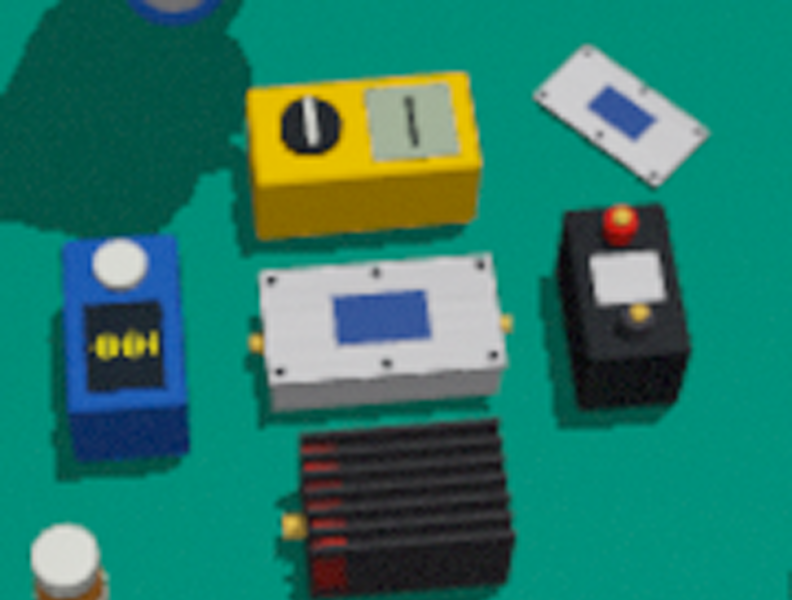

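```bash
python3 - <<'E'
from h import *
c=viewer.calibration('top')
g=lambda L:[np.array(p)/4.4+[240,140] for p in L]
m=quad(c,g([(259,243),(447,230),(457,328),(270,346)]),.037); y=m[2][0]+90; y=(y+90)%180-90; print(m,y)
y=6
for n,L in dict(shunt=[(120,233),(203,230),(210,366),(134,371)],load=[(265,82),(415,73),(422,178),(276,189)],source=[(505,188),(602,183),(612,336),(518,347)],meter=[(271,401),(460,385),(467,482),(283,499)]).items():
    s=quad(c,g(L),.06); print(n,s,rel(s[0],m[0],y))
E
```

```text
(array([ 0.5766, -0.055 ]), array([0.1242, 0.0653, 0.1235, 0.0686]), array([ -84.8, -173. ,   96.8,    7.5])) 5.200000000000003
shunt (array([0.5622, 0.0684]), array([0.0539, 0.0888, 0.0492, 0.0904]), array([ -86.7, -175.5,   95. ,    7.5])) [-0.0014  0.1242]
load (array([ 0.6756, -0.0441]), array([0.0979, 0.0692, 0.0951, 0.0707]), array([ -85.3, -175. ,   95.6,    7.3])) [0.0996 0.0005]
source (array([ 0.5916, -0.1853]), array([0.0631, 0.1   , 0.0612, 0.1041]), array([ -85.8, -175.3,   98. ,    5.7])) [ 0.0013 -0.1312]
meter (array([ 0.4731, -0.0655]), array([0.1225, 0.0629, 0.119 , 0.0638]), array([ -83.9, -174.7,   96.6,    8.4])) [-0.104   0.0004]
```

```bash
python3 - <<'E'
from workcell import bot
print(bot.job_done()); print(bot.get_obs()['time'])
E
```

```text
the job is handed in; nothing more can be done
None
the job is handed in; nothing more can be done
```

The bench is set up and the job was handed in at about 67 s; no verdict was reported. The handle is in its rear detent, the cover is on the housing, and all four boxes stand around it.

- **Handle:** in the scene view, the bar's end matched the position for 2.35 rad to within a pixel.
- **Cover:** my fingertip stopped at 36.7 mm on a top that should be 37 mm. I pressed it with up to about 27 N for about half a second, and it looked level and centred afterwards. Nothing presses on it now, so I could not check the "over 5 N" condition at the end.
- **Boxes:** none needed re-placing. Positions in the housing's frame, in mm:

| Box | Wrist camera (x, y) | Top camera (x, y) | Target (x, y) |
|---|---|---|---|
| shunt | 0, 125 | -1, 124 | 0, 128 |
| load | 105, 2 | 100, 1 | 105, 0 |
| source | 1, -131 | 1, -131 | 0, -131 |
| meter | -102, 2 | -104, 0 | -104, 0 |

- **Squareness:** in the wrist views every box was squared up to within about 1°. The coarser top view agreed to 2–3°.
- **Bystanders:** they looked unmoved in the last pictures, which I judged by eye only.

**Disagreements:**
- **Fingertips:** the real tips are 28 mm behind the reported TCP. My first tries at the handle missed because of this, until I touched the mat to measure the offset and corrected for it. One of those touches reached 55 N of upward force, 61 N in all, at the wrist.
- **Cameras:** the top and scene cameras differed from the wrist camera by 5–7 mm, so I placed everything by the wrist camera. The two load readings above differ by 5 mm, but both are in tolerance.
- **Shunt:** it was knocked aside during the run, so I measured it again before picking it up.

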